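Pack and close a gift box of chocolate bars in the cam-lever packing jig

TASK

The gift box stands half open in the packing jig: slide the jig's blue fence up until the box is held snug against the end stop, flip the red cam lever fully down to lock the fence, then fold the lid back past upright. Lay every wrapped bar in the box, lying flat on its floor in one layer, and fold the lid fully shut. With the lid shut, flip the lever back upright to free the fence and slide the fence right back so that the box can be taken out; leave the box in the jig and disturb nothing else on the counter.

Things in the scene. Friction and masses are not known exactly. Their poses are not given: they have to be found in the camera images.
- jig: aluminium packing jig fixed to the counter; base plate 150 (x) x 415 (y, from -215 to +200) x 12 mm thick; origin under it on the counter, z up. The box stands on it between the end stop (+y end) and the blue fence; ledges 14 mm high run along both long sides of the box (inner faces at x = -66 and +66 mm, y -30 to +170 mm). Stop and fence reach 34 and 37 mm above the counter, below the box's rim.
- stop_face (a point): middle of the end stop's rubber face (124 mm wide, faces the jig's -y), on the jig at y = +178 mm, 26 mm above the counter
- fence (a joint): travel in m of the blue fence on its rail along the jig's +y: 0 = right back, 0.070 = touching a box that stands against the end stop (range to 0.080). Free, it slides with about 1.5 N; locked by the lever it holds against a push of 10 N.
- fence_face (a point): middle of the fence's rubber face (118 mm wide, 21 mm high, faces the jig's +y), 25.5 mm above the counter; moves with the fence; axes as the jig
- lever (a joint): angle in rad of the red cam lever on the fence: 0 = upright, fence free; it folds over towards the jig's +x side, away from the box lid's hinge; 1.5 = folded down level, fence locked (the cam grips over the last 0.5 rad). It stays where it is left; turning it takes up to 12 N at the grip. It swings about an axis along the jig's y and is stiff along y, so the fence can be pushed and pulled by it.
- lever_pivot (a point): the lever's pin, on the fence 37.5 mm behind (-y of) its face, 43 mm above the counter; the pin runs along the jig's y; axes as the jig
- lever_grip (a point): grip point of the lever, 88 mm from its pin, 19 mm short of its end; the red grip is 20 mm thick along the jig's y and 18 mm across, and runs from 45 to 107 mm from the pin. z points along the lever to its end, y along the pin.
- box_floor (a point): middle of the gift box's inner floor. Box: loose, brown rigid card, cream inside, 0.4 kg; base 124 (x) x 240 (y) mm outside, 28 mm high, walls and floor 4 mm, so 116 x 232 mm inside with the inner floor 16 mm above the counter and the rim 40 mm above it; its x, y are nearly those of the jig
- lid_hinge (a point): middle of the lid's hinge line, along the box's y on the rim of the base's -x side, 28 mm above the box's underside; axes as the box
- lid (a joint): angle in rad of the box's lid: 0 = shut, 0.8 to 1.2 at the start, 1.57 = upright, 2.1 = furthest back (over the jig's -x side). A tray 22 mm deep, 124 x 240 mm, walls 4 mm; it swings about the hinge along the box's y and stays at any angle; it takes about 1 N square to it at the edge. Push along the edge's arc: a hard level push high up would tip the box.
- lid_edge (a point): middle of the lid's free edge, on its outer face: 124 mm from the hinge along the lid (its x) and 22 mm outward from the rim plane (its z, up when shut)
- mat: grey counter mat 270 (x) x 250 (y) x 4 mm, fixed; origin under its middle; the bars lie on it at the start
- red_mid (a point): centre of the bar in red foil, with a white paper band: a box 95 (x) x 28 (y) x 34 mm (z up), 90 g, loose. Two to four of the bars are there at a time.
- gold_mid (a point): centre of the bar in gold foil, same size as the red one
- green_mid (a point): centre of the bar in green foil, same size
- blue_mid (a point): centre of the bar in blue foil, same size
- spool_gold: loose reel of gold ribbon, 68 mm across, 30 mm high, lying flat; origin under its centre; leave alone
- spool_rose: loose reel of rose ribbon, same size; leave alone
- jar: loose sauce jar, 64 mm across, 85 mm high; origin under its centre; leave alone
- tin: loose blue cocoa tin, 72 mm across, 110 mm high; origin under its centre; leave alone
- ticket_a: loose blank price ticket on a brass foot, 80 mm wide, 65 mm high; origin under its foot; leave alone
- scoop: loose steel scoop with a wooden handle, 160 mm long; leave alone
Not all that is in view belongs to the job. What is meant by the part that bears green_mid is not brown or pink, and is the smaller of those in its own colour.

How it is judged:
By the outcome, as a careful person would: the job done as asked, in the order asked, and still so for the second after the job is handed in, with the robot touching nothing.
Of bar_red, bar_gold, bar_green, bar_blue only 2 to 4 are there at a start; the rules pass over those that are not, and their reading is None.
At some moment in a run one of bar_red, bar_gold, bar_green, bar_blue may be knocked a few centimetres aside while the robot is not near it.
Once in a run the grip may slacken for a moment while it holds something.
It also fails if it takes over 210 s, if anything falls off the work surface, if the arm or the gripper's body presses on something with over 40 N, if the wrist force passes 120 N, or if a joint passes its speed limit or range.

ROBOT

A 7-joint arm with a two-finger parallel gripper is mounted at the origin on the work surface. World frame = base frame: x ahead of the robot, y to its left, z up, the work surface at z = 0. Lengths are in m, angles in rad, forces in N, time in s.
With the tool pointing down it reaches from about 0.425 to 0.95 m from the base axis. Payload 4.7 kg.
Tool frame: the origin (TCP) lies on the centre line of the jaws, within the pads' length; the fingertips stand 25 mm ahead of it and the grasp point (between the pads) lies 6 mm ahead of it; z points along the fingers, y is the line along which they close (so a half turn about z gives the same grasp; the last joint's range is limited). The gripper opens to 87 mm and grips with 3 to 60 N. Pads are 19 mm wide; open, the fingers measure 117 mm over their backs; the gripper's body (75 mm by 190 mm) begins 51 mm behind the grasp point.
Start: joints at [1.123, 0.469, -0.049, 1.532, 0.024, 1.141, -0.082], TCP at [0.275, -0.617, 0.248] pointing down, gripper open.
Joint ranges: [-2.59, 2.59], [-0.33, 1.99], [-1.39, 1.29], [0.1, 2.45], [-1.04, 4.18], [0.21, 1.99], [-2.66, 2.66]. Speed limits (rad/s): [2.57, 2.57, 3.14, 3.14, 3.14, 3.14, 3.14].

INTERFACE

Orientations are given as [roll, pitch, yaw] about the fixed x, y, z axes, in that order (R = Rz(yaw) Ry(pitch) Rx(roll)).
In Python, from station import read_state, capture, camera_params, finish_job gives the robot as it stands. The module is installed in compiled form; this text tells all that it offers.
- The arm moves only by the tool move_arm, never from a script. Its argument "plan" is a list of rows, each a list of 7 numbers: the opening, from 0 (shut) to 1 (fully open), then the shift along the tool's x, y, z as a fraction of full scale, then the turn, a rotation vector about the tool's x, y, z as a fraction of full scale. A call has 1 to 5 rows; each row shifts and turns the commanded pose from where the row before left it, along the tool's axes as they then stand; what a row does not reach is not made up. Full scale, the value 1, is 7.5 cm for a shift and 180 degrees for a turn. A row lasts 1/12 s, in which the tool goes at most 41.7 mm and 7.16 degrees, less where a joint would pass 70% of its speed; a pose out of reach is approached as far as the arm can. A call with a number of a shift or a turn outside -1 to 1 is refused whole. A call with a gripper value outside its range is refused whole. The fingers move at their own pace and stop on an object; the grip force is fixed at half the most. Time passes only in rows, so rows that do not move let the fingers close. It gives the time, the measured TCP pose, the force, the opening and the grip force at its end, in the units of the state.
- read_state(): the state, without advancing time (a new reading comes with each control period).
- capture(name): name is "side" or "top" or "wrist"; returns (picture, depth): 400x640x3 uint8, blue, green, red; 400x640 float32, m along the optical axis (not along the pixel's ray), 0 where there is no reading.
- camera_params(name): a dict with "vertical_fov" (degrees; the focal length in pixels is half the picture's height over the tangent of half this angle, whatever the lens; pixels are square), "cx", "cy" (the principal point, pixels), "rvec" (rotation vector, rad) and "tvec" (3), from world to camera coordinates, as OpenCV has them; the wrist camera has in their place "hand_eye" (4x4, takes a point from camera to tool coordinates, whose origin is the TCP and whose axes are the flange's). Camera axes: x right, y down, z forward; pixel columns grow to the right and rows downward; lengths in m; the calibration is good to about 2 mm. A picture is of the moment at which its call begins: read the wrist's pose just before it. camera_params takes no time and is no camera call.
- finish_job(): hands the job in; it is judged then, once.
The state is a dict: "time_s": time; "joint_pos": joint angles; "joint_velocities": joint speeds; "joint_torque": joint torques, N m; "tcp_pos": TCP position; "tcp_rot": TCP orientation; "wrist_force": force on the tool from outside, world axes, zero at the start; "torque": the same for the moment, N m; "opening": opening from 0.0 (shut) to 1.0 (fully open); "grip_force": force on a finger pad.
Only numpy, scipy, OpenCV 4.12 (cv2) and the standard library are available. Lean on these libraries where they do the work, as an engineer would, in place of code of your own. Each camera call takes 0.05 s, during which the arm holds its last target. There are 200 camera calls.

## Working session

There is one attempt and no reset: what is moved stays moved. The work goes in short steps, Python scripts to look and compute and a tool call to move; the robot and the scene stay as the last step left them, time stands still between calls to the robot, and variables do not carry over. Pictures are saved under pics/ and viewed, at most 14 in all, crops included, and the job is handed in when it is done.

Besides the shell and the picture viewer there is one more tool, called after "Request:" as name([rows], argument=value, ...), one row to a line, values as JSON. move_arm: Moves the arm, as the interface text tells. Its arguments: {"type":"object","properties":{"plan":{"type":"array"}},"required":["plan"]}

```bash
mkdir -p pics
cat > h.py <<'E'
import numpy as np, cv2
from scipy.spatial.transform import Rotation as R
from station import read_state, capture, camera_params
def K(p):
    f=200/np.tan(np.radians(p["vertical_fov"])/2); return f,p["cx"],p["cy"]
def tf(name,st=None):
    """camera->world 4x4"""
    p=camera_params(name); T=np.eye(4)
    if name=="wrist":
        W=np.eye(4); W[:3,:3]=R.from_euler('xyz',st["tcp_rot"]).as_matrix(); W[:3,3]=st["tcp_pos"]
        return W@np.array(p["hand_eye"])
    Rm=R.from_rotvec(np.ravel(p["rvec"])).as_matrix(); T[:3,:3]=Rm.T; T[:3,3]=-Rm.T@np.ravel(p["tvec"]); return T
def shot(name,fn):
    st=read_state(); im,d=capture(name); T=tf(name,st)
    np.savez(f"pics/{fn}.npz",im=im,d=d,T=T,k=K(camera_params(name))); cv2.imwrite(f"pics/{fn}.png",im); return im,d
def cloud(fn):
    z=np.load(f"pics/{fn}.npz"); f,cx,cy=z["k"]; v,u=np.mgrid[:400,:640]; d=z["d"]
    P=np.stack([(u-cx)/f*d,(v-cy)/f*d,d],-1)@z["T"][:3,:3].T+z["T"][:3,3]; P[d==0]=np.nan; return z["im"],P
def ray(fn,u,v,zw):
    """pixel to world at height zw"""
    z=np.load(f"pics/{fn}.npz"); f,cx,cy=z["k"]; r=z["T"][:3,:3]@[(u-cx)/f,(v-cy)/f,1]; o=z["T"][:3,3]
    return o+r*(zw-o[2])/r[2]
def proj(fn,X):
    z=np.load(f"pics/{fn}.npz"); f,cx,cy=z["k"]; c=(np.atleast_2d(X)-z["T"][:3,3])@z["T"][:3,:3]
    return np.c_[f*c[:,0]/c[:,2]+cx,f*c[:,1]/c[:,2]+cy]
E
python3 - <<'E'
from h import *
s=read_state(); print(s)
for n in("side","top"):
    shot(n,n+"0"); print(n,tf(n).round(3).tolist(),K(camera_params(n)))
print(camera_params("wrist"))
E
```

```text
{'time_s': 0.0, 'joint_pos': array([ 1.12309873,  0.46946494, -0.04857093,  1.53368202,  0.02405052,
        1.14098501, -0.08229146]), 'joint_velocities': array([ 6.77735378e-05,  3.09285688e-05,  5.35475669e-04,  1.82598086e-03,
       -1.43175116e-03, -1.45808239e-03, -7.11211715e-04]), 'joint_torque': array([ 8.13223542e-04, -5.07971942e+01, -8.06529913e-02, -2.36154288e+01,
       -6.14199950e-02,  3.79558140e-02,  1.66778632e-04]), 'tcp_pos': array([ 0.27428588, -0.61616401,  0.24648849]), 'tcp_rot': array([-3.13963688e+00,  3.68369993e-05,  4.18795457e-01]), 'wrist_force': array([-0.09169493, -0.10979515, -0.69987759]), 'torque': array([ 0.01810907, -0.00817846, -0.02567865]), 'grip_force': 0.0, 'opening': 1.000571204309106}
side [[-0.899, -0.292, 0.326, 0.144], [-0.437, 0.632, -0.64, 0.772], [-0.019, -0.718, -0.696, 0.9], [0.0, 0.0, 0.0, 1.0]] (np.float64(400.8376272637701), 314.6416875257731, 204.48981152946658)
top [[-0.018, -0.988, 0.152, 0.348], [-1.0, 0.017, -0.005, 0.041], [0.003, -0.152, -0.988, 1.168], [0.0, 0.0, 0.0, 1.0]] (np.float64(386.48050196847237), 321.28846211346405, 202.88633383488678)
{'vertical_fov': 71.20945169898656, 'cx': 321.9579183695299, 'cy': 196.99067778647145, 'hand_eye': array([[-2.77911353e-04, -9.63172574e-01, -2.68883833e-01,
         7.36463135e-02],
       [ 9.99999901e-01, -1.74355342e-04, -4.09013218e-04,
        -6.46071037e-04],
       [ 3.47068981e-04, -2.68883920e-01,  9.63172527e-01,
        -1.36336896e-01],
       [ 0.00000000e+00,  0.00000000e+00,  0.00000000e+00,
         1.00000000e+00]])}
```

View pics/top0.png

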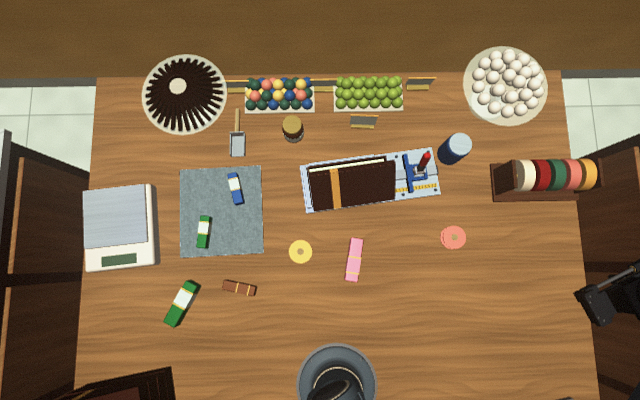

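View pics/side0.png

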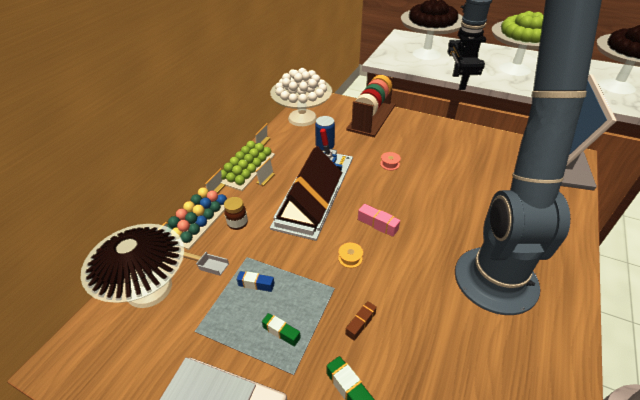

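Run:
```python
from h import *
im,P=cloud("top0")
c=cv2.resize(im[135:225,290:450],None,fx=5,fy=5,interpolation=cv2.INTER_CUBIC); cv2.imwrite("pics/c1.png",c)
hsv=cv2.cvtColor(im,cv2.COLOR_BGR2HSV)
for n,(v0,v1,u0,u1) in dict(blue=(165,210,220,250),green=(208,255,190,220)).items():
    q=P[v0:v1,u0:u1].reshape(-1,3); q=q[(q[:,2]>0.03)&(q[:,2]<.06)]
    r=cv2.minAreaRect((q[:,:2]*1000).astype(np.float32)); print(n,r,np.median(q[:,2]))
z=P[135:225,290:450,2]; print("tallest",np.nanmax(z), P[135:225,290:450].reshape(-1,3)[np.nanargmax(z)])
for v in range(150,216,6): print(v,[tuple(int(x*1000) for x in P[v,u]) for u in (320,350,385)])
```

```text
blue ((573.5737915039062, 291.1723937988281), (94.04651641845703, 29.681970596313477), 12.621463775634766) 0.03752233481559586
green ((445.24761962890625, 382.99420166015625), (29.943586349487305, 94.90393829345703), 82.89282989501953) 0.037459211958078
tallest 0.1503773838030129 [ 0.63143992 -0.25148913  0.15037738]
150 [(696, 35, -6), (695, -58, -6), (691, -167, 1)]
156 [(676, 35, 0), (674, -57, -1), (661, -159, 38)]
162 [(649, 36, 26), (647, -54, 26), (617, -141, 137)]
168 [(632, 36, 18), (602, -45, 136), (601, -141, 133)]
174 [(584, 37, 146), (585, -44, 134), (586, -142, 125)]
180 [(570, 37, 132), (572, -45, 117), (573, -144, 106)]
186 [(557, 37, 116), (557, -45, 108), (558, -146, 92)]
192 [(543, 38, 101), (543, -46, 91), (543, -147, 80)]
198 [(528, 38, 88), (528, -47, 77), (530, -150, 59)]
204 [(514, 38, 70), (514, -48, 57), (521, -160, -3)]
210 [(504, 38, 13), (504, -52, -1), (502, -159, 0)]
```

View pics/c1.png

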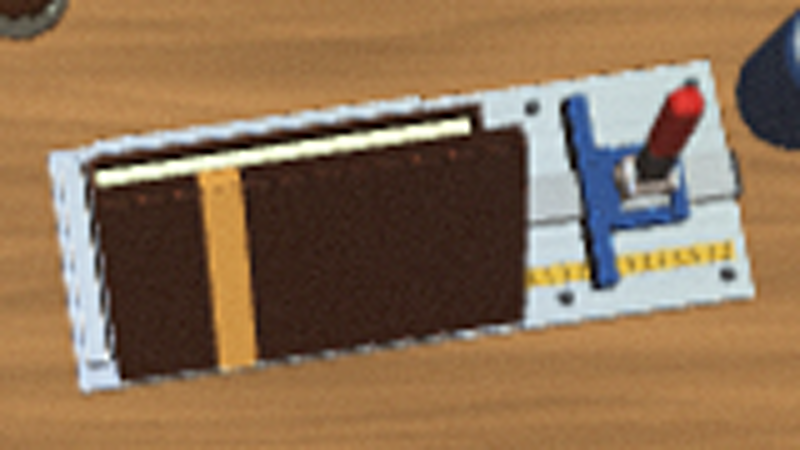

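Run:
```python
from h import *
g=lambda u,v,z:ray("top0",290+u/5,135+v/5,z)[:2]*1000
a,b=g(708,62,.012),g(753,297,.012); print("-y end",a,b,np.linalg.norm(a-b))
for nm,u,v,z in(("TL",50,152,.034),("TLp",50,152,.012),("BL",82,390,.012),("BLs",82,390,.034),("fence far",575,97,.037),("fence near",603,286,.037),("lever",687,100,.15)): print(nm,g(u,v,z))
e=b-a; print("phi deg",np.degrees(np.arctan2(-e[1],-e[0])))
# side-edge directions
s=g(82,390,.012)-b; print(np.linalg.norm(s), np.degrees(np.arctan2(-s[0],s[1])))
```

```text
-y end [ 693.9361905  -310.03884936] [ 545.85409719 -328.30150226] 149.20399073427367
TL [638.14894804  96.7597616 ]
TLp [643.77822479  97.84614173]
BL [496.13696285  79.99271585]
BLs [493.31853159  79.24623543]
fence far [ 665.98849426 -220.72153302]
fence near [ 549.7837577 -231.4608032]
lever [ 631.4790887  -255.40478611]
phi deg 7.03066639033347
411.3100557788574 6.942608391155083
```

```bash
cat >> h.py <<'E'
PHI=np.radians(7.0); O=np.array([.5937,-.1058,0])
def J(x,y,z): return O+R.from_euler('z',PHI).apply([x,y,z])
def toJ(p): return R.from_euler('z',-PHI).apply(np.array(p)-O)
def go(*wps,op=1,frm=None,step=.0375):
    """wps: (pos, yaw or Rotation). prints, for each waypoint, n x tool-axis row (turn and shift spread evenly)"""
    s=read_state(); p=np.array(s["tcp_pos"]); r=R.from_euler('xyz',s["tcp_rot"])
    if frm: p,r=frm
    for q,y in wps:
        t=y if isinstance(y,R) else R.from_euler('xyz',[np.pi,0,y])
        rv=(r.inv()*t).as_rotvec()
        n=int(max(1,np.ceil(np.linalg.norm(q-p)/step-.01),np.ceil(np.degrees(np.linalg.norm(rv))/6.5)))
        dr=R.from_rotvec(rv/n); rr=r; d=(q-p)/n
        if np.linalg.norm(rv)<np.radians(.3): print(n,"x",[op]+list((r.inv().apply(d)/.075).round(3))+list((rv/n/np.pi).round(4)))
        else:
            for i in range(n):
                print("  row",[op]+list((rr.inv().apply(d)/.075).round(3))+list((rv/n/np.pi).round(4))); rr=rr*dr
        p,r=q,t
def st():
    s=read_state(); print(round(s["time_s"],2),"tcp",np.round(s["tcp_pos"],4),"rot",np.round(s["tcp_rot"],3),"F",np.round(s["wrist_force"],1),"op",round(float(s["opening"]),3),"gf",s["grip_force"],"J",np.round(toJ(s["tcp_pos"])*1000,1)); return s
E
python3 - <<'E'
from h import *
print(J(0,-160,0)*0, O)
go((J(-.02,-.15,.30),PHI))
E
```

```text
[ 0. -0.  0.] [ 0.5937 -0.1058  0.    ]
  row [1, np.float64(0.448), np.float64(-0.204), np.float64(-0.054), np.float64(-0.0), np.float64(0.0), np.float64(0.0073)]
  row [1, np.float64(0.443), np.float64(-0.214), np.float64(-0.054), np.float64(-0.0), np.float64(0.0), np.float64(0.0073)]
  row [1, np.float64(0.438), np.float64(-0.224), np.float64(-0.054), np.float64(-0.0), np.float64(0.0), np.float64(0.0073)]
  row [1, np.float64(0.433), np.float64(-0.234), np.float64(-0.055), np.float64(-0.0), np.float64(0.0), np.float64(0.0073)]
  row [1, np.float64(0.427), np.float64(-0.244), np.float64(-0.055), np.float64(-0.0), np.float64(0.0), np.float64(0.0073)]
  row [1, np.float64(0.421), np.float64(-0.254), np.float64(-0.055), np.float64(-0.0), np.float64(0.0), np.float64(0.0073)]
  row [1, np.float64(0.416), np.float64(-0.263), np.float64(-0.055), np.float64(-0.0), np.float64(0.0), np.float64(0.0073)]
  row [1, np.float64(0.409), np.float64(-0.273), np.float64(-0.055), np.float64(-0.0), np.float64(0.0), np.float64(0.0073)]
  row [1, np.float64(0.403), np.float64(-0.282), np.float64(-0.055), np.float64(-0.0), np.float64(0.0), np.float64(0.0073)]
  row [1, np.float64(0.397), np.float64(-0.291), np.float64(-0.055), np.float64(-0.0), np.float64(0.0), np.float64(0.0073)]
  row [1, np.float64(0.39), np.float64(-0.3), np.float64(-0.055), np.float64(-0.0), np.float64(0.0), np.float64(0.0073)]
  row [1, np.float64(0.383), np.float64(-0.309), np.float64(-0.055), np.float64(-0.0), np.float64(0.0), np.float64(0.0073)]
  row [1, np.float64(0.376), np.float64(-0.317), np.float64(-0.055), np.float64(-0.0), np.float64(0.0), np.float64(0.0073)]
```

Request:
move_arm([
  [1, 0.448, -0.204, -0.054, 0, 0, 0.0073],
  [1, 0.443, -0.214, -0.054, 0, 0, 0.0073],
  [1, 0.438, -0.224, -0.054, 0, 0, 0.0073],
  [1, 0.433, -0.234, -0.055, 0, 0, 0.0073],
  [1, 0.427, -0.244, -0.055, 0, 0, 0.0073],
])

```text
time_s: 0.52
tcp_pos: [0.3976, -0.4769, 0.2677]
tcp_rot: [-3.141, 0.0, 0.303]
wrist_force: [-0.1, -1.1, 0.5]
opening: 1.002
grip_force: 0.0
```

Request:
move_arm([
  [1, 0.421, -0.254, -0.055, 0, 0, 0.0073],
  [1, 0.416, -0.263, -0.055, 0, 0, 0.0073],
  [1, 0.409, -0.273, -0.055, 0, 0, 0.0073],
  [1, 0.403, -0.282, -0.055, 0, 0, 0.0073],
  [1, 0.397, -0.291, -0.055, 0, 0, 0.0073],
])

```text
time_s: 0.93
tcp_pos: [0.5199, -0.3388, 0.2885]
tcp_rot: [-3.141, 0.001, 0.188]
wrist_force: [0.6, -0.4, -0.0]
opening: 1.0
grip_force: 0.0
```

Request:
move_arm([
  [1, 0.39, -0.3, -0.055, 0, 0, 0.0073],
  [1, 0.383, -0.309, -0.055, 0, 0, 0.0073],
  [1, 0.376, -0.317, -0.055, 0, 0, 0.0073],
  [1, 0, 0, 0, 0, 0, 0],
  [1, 0, 0, 0, 0, 0, 0],
])

```text
time_s: 1.35
tcp_pos: [0.5943, -0.2544, 0.3005]
tcp_rot: [-3.14, -0.0, 0.127]
wrist_force: [-0.0, -0.5, -0.5]
opening: 1.002
grip_force: 0.0
```

Run:
```python
from h import *
st(); shot("wrist","w1")
im,P=cloud("w1")
hsv=cv2.cvtColor(im,cv2.COLOR_BGR2HSV)
red=((hsv[...,0]<8)|(hsv[...,0]>172))&(hsv[...,1]>150)&(hsv[...,2]>60)
q=P[red]; q=q[np.isfinite(q[:,0])]; j=np.array([toJ(x) for x in q])*1000
j=j[j[:,2]>60]
for lo in range(70,160,10):
    m=j[(j[:,2]>lo)&(j[:,2]<=lo+10)]
    if len(m): print(lo,len(m),m.mean(0).round(1),m.min(0).round(1),m.max(0).round(1))
```

```text
1.35 tcp [ 0.5943 -0.2544  0.3005] rot [-3.14  -0.     0.127] F [-0.  -0.5 -0.5] op 1.002 gf 0.0 J [ -17.6 -147.5  300.5]
70 2 [-59.9 130.3  74.8] [-61.1  90.7  73.9] [-58.8 169.9  75.7]
80 2 [-51.5 130.2  84. ] [-52.6  90.5  83.3] [-50.4 169.9  84.7]
90 36 [ -29.8 -450.3   97.1] [ -41.1 -543.1   90.8] [-24.9 170.2 100. ]
100 90 [ -28.6 -473.9  105.3] [ -37.8 -541.   100. ] [ -24.7 -453.6  109.9]
110 174 [ -30.6 -453.5  115.4] [ -44.7 -495.7  110.1] [-20.2 169.2 120. ]
120 314 [ -36.1 -450.8  125.6] [ -61.3 -495.3  120. ] [ 21.1 171.3 130. ]
130 2134 [ -1.4 -86.  135.8] [ -87.5 -493.9  130. ] [ 21.3 172.6 140. ]
140 1949 [ -10.6 -122.8  143.1] [ -80.7 -481.3  140. ] [ 27.1 173.7 149.1]
```

View pics/w1.png

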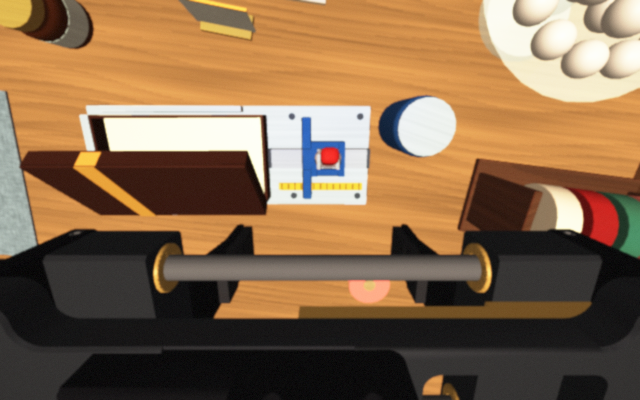

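Run:
```python
from h import *
im,P=cloud("w1")
for n,u,v,z in(("cFar",370,107,.012),("cNear",367,205,.012),("fenceF",303,118,.037),("fenceN",303,198,.037),("tip",329,156,.150),("ledge L",88,107,.026),("lid edge farR",244,152,.15)): 
    p=ray("w1",u,v,z); print(n,(p*1000).round(1),(toJ(p)*1000).round(1),P[v,u].round(3))
hsv=cv2.cvtColor(im,cv2.COLOR_BGR2HSV)
m=((hsv[...,0]<8)|(hsv[...,0]>172))&(hsv[...,1]>150)&(hsv[...,2]>60); m[:140]=0;m[175:]=0;m[:,:315]=0;m[:,345:]=0
q=P[m]; q=np.array([toJ(x) for x in q])*1000; print(len(q),q.mean(0),np.percentile(q,5,0),np.percentile(q,95,0))
# lid outer face plane fit
q=np.array([toJ(x) for x in P[160:205:3,150:240:3].reshape(-1,3)])*1000; q=q[q[:,2]>55]
c=q.mean(0); n=np.linalg.svd(q-c)[2][2]; n*=np.sign(n[2]); print("lid c",c,"n",n,"theta",np.arctan2(-n[0],n[2]))
h=np.array([-62+0,0,40]); print("dist of hinge to outer plane (22 exp)",(c-h)@n)
print("lid edge line",[ (toJ(P[v,200])*1000).round() for v in range(148,160,2)])
print("box right edge",[ (toJ(P[140,u])*1000).round() for u in range(254,280,3)])
```

```text
cFar [ 692.3 -310.8   12. ] [  72.9 -215.5   12. ] [ 0.693 -0.313 -0.001]
cNear [ 545.2 -331.7   12. ] [ -75.6 -218.3   12. ] [ 0.541 -0.334 -0.001]
fenceF [ 665.  -217.9   37. ] [  57.1 -119.9   37. ] [ 0.665 -0.218  0.035]
fenceN [ 551.1 -230.3   37. ] [ -57.5 -118.3   37. ] [ 0.544 -0.229  0.012]
tip [ 631.7 -255.9  150. ] [  19.4 -153.6  150. ] [ 0.631 -0.256  0.146]
ledge L [641.7  83.8  26. ] [ 70.7 182.3  26. ] [0.641 0.095 0.012]
lid edge farR [ 624.8 -169.3  150. ] [ 23.1 -66.8 150. ] [ 0.622 -0.164  0.131]
268 [nan nan nan] [nan nan nan] [nan nan nan]
lid c [-15.21918875   2.94064281 119.62446275] n [-0.69995337 -0.00422485  0.71417605] theta 0.7753409464388935
dist of hinge to outer plane (22 exp) 24.109074401959322
lid edge line [array([13., 37., 14.]), array([ 23., -13., 129.]), array([ 21., -14., 132.]), array([ 19., -15., 134.]), array([ 17., -15., 136.]), array([ 15., -16., 137.])]
box right edge [array([ 25., -45.,  15.]), array([ 26., -50.,  17.]), array([ 26., -54.,  16.]), array([ 27., -64.,  39.]), array([ 26., -64.,  18.]), array([ 25., -67.,  11.]), array([ 25., -71.,  12.]), array([ 25., -76.,  11.]), array([ 25., -80.,  11.])]
```

Run:
```python
from h import *
for u,v in((420,125),(385,120),(425,125)): print((toJ(ray("w1",u,v,.11))*1000).round())
a=R.from_euler('xyz',[np.pi,0,PHI])
go((J(.016,-.155,.22),PHI),(J(.016,-.155,.1356),PHI))
go((J(.016,-.105,.1356),PHI),frm=(J(.016,-.155,.1356),a),op=0)
```

```text
[  50. -257.  110.]
[  55. -217.  110.]
[  50. -263.  110.]
3 x [1, np.float64(0.158), np.float64(0.022), np.float64(0.357), np.float64(-0.0), np.float64(0.0001), np.float64(0.0)]
3 x [1, np.float64(-0.0), np.float64(-0.0), np.float64(0.375), np.float64(0.0), np.float64(0.0), np.float64(0.0)]
2 x [0, np.float64(-0.0), np.float64(-0.333), np.float64(-0.0), np.float64(0.0), np.float64(0.0), np.float64(0.0)]
```

Request:
move_arm([
  [1, 0.158, 0.022, 0.357, 0, 0, 0],
  [1, 0.158, 0.022, 0.357, 0, 0, 0],
  [1, 0.158, 0.022, 0.357, 0, 0, 0],
  [1, 0, 0, 0, 0, 0, 0],
  [1, 0, 0, 0, 0, 0, 0],
])

```text
time_s: 1.82
tcp_pos: [0.6267, -0.2598, 0.2186]
tcp_rot: [-3.14, 0.005, 0.118]
wrist_force: [0.1, -0.2, -0.2]
opening: 0.999
grip_force: 0.0
```

Request:
move_arm([
  [1, 0, 0, 0.375, 0, 0, 0],
  [1, 0, 0, 0.375, 0, 0, 0],
  [1, 0, 0, 0.375, 0, 0, 0],
  [1, 0, 0, 0, 0, 0, 0],
  [0, 0, 0, 0, 0, 0, 0],
])

```text
time_s: 2.23
tcp_pos: [0.6277, -0.2595, 0.137]
tcp_rot: [3.141, 0.001, 0.119]
wrist_force: [0.1, -0.3, 0.8]
opening: 0.978
grip_force: 0.0
```

Request:
move_arm([
  [0, 0, 0, 0, 0, 0, 0],
  [0, 0, 0, 0, 0, 0, 0],
  [0, 0, 0, 0, 0, 0, 0],
  [0, 0, 0, 0, 0, 0, 0],
  [0, 0, 0, 0, 0, 0, 0],
])

```text
time_s: 2.65
tcp_pos: [0.629, -0.2584, 0.1374]
tcp_rot: [3.141, -0.001, 0.121]
wrist_force: [-0.0, 0.2, -1.7]
opening: 0.627
grip_force: 0.0
```

```bash
python3 -c "
from h import *
st()"
```

```text
2.65 tcp [ 0.629  -0.2584  0.1374] rot [ 3.141e+00 -1.000e-03  1.210e-01] F [-0.   0.2 -1.7] op 0.627 gf 0.0 J [  16.4 -155.8  137.4]
```

Fingers close slowly; wait until the grip builds.

Request:
move_arm([
  [0, 0, 0, 0, 0, 0, 0],
  [0, 0, 0, 0, 0, 0, 0],
  [0, 0, 0, 0, 0, 0, 0],
  [0, 0, 0, 0, 0, 0, 0],
  [0, 0, 0, 0, 0, 0, 0],
])

```text
time_s: 3.07
tcp_pos: [0.6285, -0.2583, 0.1362]
tcp_rot: [-3.142, 0.0, 0.121]
wrist_force: [-0.6, 0.8, 0.3]
opening: 0.247
grip_force: 0.0
```

Request:
move_arm([
  [0, 0, 0, 0, 0, 0, 0],
  [0, 0, 0, 0, 0, 0, 0],
  [0, 0, 0, 0, 0, 0, 0],
])

```text
time_s: 3.32
tcp_pos: [0.6286, -0.2582, 0.1362]
tcp_rot: [-3.142, 0.0, 0.121]
wrist_force: [-0.2, 1.4, 0.2]
opening: 0.229
grip_force: 30.0
```

Request:
move_arm([
  [0, 0, -0.05, 0, 0, 0, 0],
  [0, 0, -0.1, 0, 0, 0, 0],
  [0, 0, -0.1, 0, 0, 0, 0],
  [0, 0, -0.1, 0, 0, 0, 0],
  [0, 0, 0, 0, 0, 0, 0],
])

```text
time_s: 3.73
tcp_pos: [0.625, -0.229, 0.1362]
tcp_rot: [-3.139, 0.001, 0.123]
wrist_force: [-0.7, 1.1, -0.4]
opening: 0.223
grip_force: 30.0
```

```bash
python3 -c "
from h import *
st()"
```

```text
3.73 tcp [ 0.625  -0.229   0.1362] rot [-3.139e+00  1.000e-03  1.230e-01] F [-0.7  1.1 -0.4] op 0.223 gf 29.999703814974055 J [  16.1 -126.1  136.2]
```

Request:
move_arm([
  [0, 0, -0.06, 0, 0, 0, 0],
  [0, 0, -0.06, 0, 0, 0, 0],
  [0, 0, -0.06, 0, 0, 0, 0],
  [0, 0, -0.06, 0, 0, 0, 0],
  [0, 0, 0, 0, 0, 0, 0],
])

```text
time_s: 4.15
tcp_pos: [0.6229, -0.2127, 0.1361]
tcp_rot: [-3.14, 0.001, 0.122]
wrist_force: [-1.4, 0.7, -2.1]
opening: 0.23
grip_force: 30.0
```

Request:
move_arm([
  [0, 0, -0.03, 0, 0, 0, 0],
  [0, 0, -0.03, 0, 0, 0, 0],
  [0, 0, 0, 0, 0, 0, 0],
  [0, 0, 0, 0, 0, 0, 0],
])

```text
time_s: 4.48
tcp_pos: [0.6225, -0.2095, 0.1362]
tcp_rot: [-3.141, 0.0, 0.121]
wrist_force: [-0.7, 0.2, -2.5]
opening: 0.228
grip_force: 30.0
```

Request:
move_arm([
  [0, 0, -0.03, 0, 0, 0, 0],
  [0, 0, 0, 0, 0, 0, 0],
  [0, 0, 0, 0, 0, 0, 0],
])

```text
time_s: 4.73
tcp_pos: [0.6223, -0.2075, 0.1362]
tcp_rot: [-3.141, 0.0, 0.121]
wrist_force: [-0.9, -0.0, -1.8]
opening: 0.231
grip_force: 30.0
```

```bash
python3 -c "
from h import *
st()"
```

```text
4.73 tcp [ 0.6223 -0.2075  0.1362] rot [-3.141  0.     0.121] F [-0.9 -0.  -1.8] op 0.231 gf 29.999133604578674 J [  16.  -104.4  136.2]
```

Request:
move_arm([
  [0, 0, -0.02, 0, 0, 0, 0],
  [0, 0, 0, 0, 0, 0, 0],
  [0, 0, 0, 0, 0, 0, 0],
])

```text
time_s: 4.98
tcp_pos: [0.6221, -0.2061, 0.1361]
tcp_rot: [-3.141, 0.0, 0.121]
wrist_force: [-0.0, -1.7, -2.2]
opening: 0.225
grip_force: 30.0
```

Request:
move_arm([
  [0, 0, -0.02, 0, 0, 0, 0],
  [0, 0, 0, 0, 0, 0, 0],
  [0, 0, 0, 0, 0, 0, 0],
])

```text
time_s: 5.23
tcp_pos: [0.622, -0.2052, 0.1362]
tcp_rot: [3.141, 0.0, 0.12]
wrist_force: [-1.0, -1.7, -2.7]
opening: 0.225
grip_force: 30.0
```

Request:
move_arm([
  [0, 0, -0.02, 0, 0, 0, 0],
  [0, 0, 0, 0, 0, 0, 0],
  [0, 0, 0, 0, 0, 0, 0],
])

```text
time_s: 5.48
tcp_pos: [0.6218, -0.2039, 0.1362]
tcp_rot: [3.141, 0.0, 0.12]
wrist_force: [-0.6, -4.0, -3.4]
opening: 0.225
grip_force: 30.0
```

Request:
move_arm([
  [0, 0, -0.02, 0, 0, 0, 0],
  [0, 0, 0, 0, 0, 0, 0],
  [0, 0, 0, 0, 0, 0, 0],
])

```text
time_s: 5.73
tcp_pos: [0.6215, -0.2017, 0.1362]
tcp_rot: [3.142, 0.0, 0.121]
wrist_force: [-0.8, -3.8, -2.2]
opening: 0.234
grip_force: 30.0
```

```bash
python3 -c "
from h import *
st()"
```

```text
5.73 tcp [ 0.6215 -0.2017  0.1362] rot [3.142 0.    0.121] F [-0.8 -3.8 -2.2] op 0.234 gf 29.99847438186407 J [ 15.9 -98.6 136.2]
```

Request:
move_arm([
  [0, 0, -0.02, 0, 0, 0, 0],
  [0, 0, 0, 0, 0, 0, 0],
  [0, 0, 0, 0, 0, 0, 0],
])

```text
time_s: 5.98
tcp_pos: [0.6215, -0.2016, 0.1362]
tcp_rot: [3.14, -0.0, 0.12]
wrist_force: [0.3, -6.2, -4.1]
opening: 0.231
grip_force: 30.0
```

Request:
move_arm([
  [0, 0, -0.015, 0, 0, 0, 0],
  [0, 0, 0, 0, 0, 0, 0],
  [0, 0, 0, 0, 0, 0, 0],
])

```text
time_s: 6.23
tcp_pos: [0.6214, -0.2015, 0.1362]
tcp_rot: [3.138, -0.001, 0.119]
wrist_force: [0.9, -8.3, -4.8]
opening: 0.228
grip_force: 30.0
```

```bash
python3 -c "
from h import *
st()"
```

```text
6.23 tcp [ 0.6214 -0.2015  0.1362] rot [ 3.138e+00 -1.000e-03  1.190e-01] F [ 0.9 -8.3 -4.8] op 0.228 gf 29.99892220599577 J [ 15.8 -98.4 136.2]
```

Run:
```python
import numpy as np
t=np.linspace(.179,1.5,14); x=88.6*np.sin(t)/75; z=-88.6*np.cos(t)/75
print(np.c_[np.diff(x),np.diff(z)].round(3).tolist())
```

```text
[[0.117, 0.027], [0.113, 0.039], [0.109, 0.05], [0.103, 0.061], [0.097, 0.071], [0.089, 0.081], [0.08, 0.089], [0.071, 0.097], [0.06, 0.104], [0.05, 0.109], [0.038, 0.114], [0.027, 0.117], [0.015, 0.119]]
```

Request:
move_arm([
  [0, 0.117, 0, 0.027, 0, 0, 0],
  [0, 0.113, 0, 0.039, 0, 0, 0],
  [0, 0.109, 0, 0.05, 0, 0, 0],
  [0, 0.103, 0, 0.061, 0, 0, 0],
  [0, 0, 0, 0, 0, 0, 0],
])

```text
time_s: 6.65
tcp_pos: [0.6546, -0.1975, 0.1231]
tcp_rot: [3.139, 0.001, 0.12]
wrist_force: [-1.1, -6.9, -1.0]
opening: 0.228
grip_force: 30.0
```

```bash
python3 -c "
from h import *
st()"
```

```text
6.65 tcp [ 0.6546 -0.1975  0.1231] rot [3.139e+00 1.000e-03 1.200e-01] F [-1.1 -6.9 -1. ] op 0.228 gf 29.999850393505767 J [ 49.2 -98.4 123.1]
```

Request:
move_arm([
  [0, 0.097, 0, 0.071, 0, 0, 0],
  [0, 0.089, 0, 0.081, 0, 0, 0],
  [0, 0.08, 0, 0.089, 0, 0, 0],
  [0, 0.071, 0, 0.097, 0, 0, 0],
  [0, 0, 0, 0, 0, 0, 0],
])

```text
time_s: 7.07
tcp_pos: [0.6804, -0.1942, 0.0984]
tcp_rot: [3.138, -0.001, 0.12]
wrist_force: [-0.3, -6.4, 0.0]
opening: 0.225
grip_force: 30.0
```

Request:
move_arm([
  [0, 0.06, 0, 0.104, 0, 0, 0],
  [0, 0.05, 0, 0.109, 0, 0, 0],
  [0, 0.038, 0, 0.114, 0, 0, 0],
  [0, 0, 0, 0, 0, 0, 0],
  [0, 0, 0, 0, 0, 0, 0],
])

```text
time_s: 7.48
tcp_pos: [0.6919, -0.1928, 0.0745]
tcp_rot: [3.138, -0.003, 0.119]
wrist_force: [1.6, -5.6, -1.2]
opening: 0.226
grip_force: 30.0
```

Request:
move_arm([
  [0, 0.027, 0, 0.117, 0, 0, 0],
  [0, 0.015, 0, 0.119, 0, 0, 0],
  [0, 0, 0, 0, 0, 0, 0],
  [0, 0, 0, 0, 0, 0, 0],
  [0, 0, 0, 0, 0, 0, 0],
])

```text
time_s: 7.9
tcp_pos: [0.6955, -0.1923, 0.0571]
tcp_rot: [3.138, -0.004, 0.12]
wrist_force: [2.6, -6.6, -0.2]
opening: 0.223
grip_force: 30.0
```

```bash
python3 -c "
from h import *
st()"
```

```text
7.9 tcp [ 0.6955 -0.1923  0.0571] rot [ 3.138 -0.004  0.12 ] F [ 2.6 -6.6 -0.2] op 0.223 gf 30.00011768192053 J [ 90.5 -98.3  57.1]
```

Request:
move_arm([
  [0, 0, 0, 0.03, 0, 0, 0],
  [0, 0, 0, 0, 0, 0, 0],
  [0, 0, 0, 0, 0, 0, 0],
])

```text
time_s: 8.15
tcp_pos: [0.6957, -0.1923, 0.0555]
tcp_rot: [3.138, -0.005, 0.119]
wrist_force: [0.9, -6.2, 2.6]
opening: 0.224
grip_force: 30.0
```

Request:
move_arm([
  [0, 0, 0, 0.03, 0, 0, 0],
  [0, 0, 0, 0, 0, 0, 0],
  [0, 0, 0, 0, 0, 0, 0],
])

```text
time_s: 8.4
tcp_pos: [0.696, -0.1922, 0.0539]
tcp_rot: [3.138, -0.006, 0.12]
wrist_force: [0.5, -5.7, 5.7]
opening: 0.226
grip_force: 30.0
```

Request:
move_arm([
  [0, 0, 0, 0.03, 0, 0, 0],
  [0, 0, 0, 0, 0, 0, 0],
  [0, 0, 0, 0, 0, 0, 0],
])

```text
time_s: 8.65
tcp_pos: [0.696, -0.1923, 0.0519]
tcp_rot: [3.138, -0.006, 0.119]
wrist_force: [0.5, -6.1, 5.7]
opening: 0.228
grip_force: 30.0
```

```bash
python3 -c "
from h import *
st()"
```

```text
8.65 tcp [ 0.696  -0.1923  0.0519] rot [ 3.138 -0.006  0.119] F [ 0.5 -6.1  5.7] op 0.228 gf 30.001000240445137 J [ 91.  -98.3  51.9]
```

Request:
move_arm([
  [0, 0, 0, 0.03, 0, 0, 0],
  [0, 0, 0, 0, 0, 0, 0],
  [0, 0, 0, 0, 0, 0, 0],
])

```text
time_s: 8.9
tcp_pos: [0.6961, -0.1923, 0.0514]
tcp_rot: [3.138, -0.006, 0.119]
wrist_force: [-3.1, -4.8, 14.6]
opening: 0.225
grip_force: 30.0
```

```bash
python3 -c "
from h import *
st(); shot('top','t2'); shot('side','s2')
im,P=cloud('t2')
hsv=cv2.cvtColor(im,cv2.COLOR_BGR2HSV)
m=((hsv[...,0]<8)|(hsv[...,0]>172))&(hsv[...,1]>150); m[:120]=0; m[220:]=0; m[:,:370]=0; m[:,480:]=0
q=P[m]; q=q[np.isfinite(q[:,0])]; j=np.array([toJ(x) for x in q])*1000; print(len(j)); print(j[np.argsort(j[:,0])][::max(1,len(j)//12)].round(0))
"
```

```text
8.9 tcp [ 0.6961 -0.1923  0.0514] rot [ 3.138 -0.006  0.119] F [-3.1 -4.8 14.6] op 0.225 gf 30.002207905054092 J [ 91.1 -98.3  51.4]
81
[[ -73.  -31.   57.]
 [ -59.  -30.   74.]
 [ -10.   -5.  122.]
 [  21.  -31.  132.]
 [  51. -100.   55.]
 [  53. -100.   57.]
 [  56.  -82.  118.]
 [  57.  -95.   56.]
 [  61.  -91.   47.]
 [  63.  -90.   51.]
 [  65.  -90.   55.]
 [  68. -105.   59.]
 [  71.  -99.   62.]
 [  87. -106.   55.]]
```

Run:
```python
from h import *
a=R.from_euler('xyz',[np.pi,0,PHI])
s=read_state(); p=s["tcp_pos"]; r=R.from_euler('xyz',s["tcp_rot"])
up=p+[0,0,.19]
go((up,PHI),(J(.056,.058,.24),PHI),(J(.056,.058,.135),PHI),op=0)
```

```text
row [0, np.float64(0.002), np.float64(0.002), np.float64(-0.422), np.float64(0.0002), np.float64(-0.0003), np.float64(-0.0002)]
  row [0, np.float64(0.002), np.float64(0.001), np.float64(-0.422), np.float64(0.0002), np.float64(-0.0003), np.float64(-0.0002)]
  row [0, np.float64(0.002), np.float64(0.001), np.float64(-0.422), np.float64(0.0002), np.float64(-0.0003), np.float64(-0.0002)]
  row [0, np.float64(0.001), np.float64(0.001), np.float64(-0.422), np.float64(0.0002), np.float64(-0.0003), np.float64(-0.0002)]
  row [0, np.float64(0.001), np.float64(0.001), np.float64(-0.422), np.float64(0.0002), np.float64(-0.0003), np.float64(-0.0002)]
  row [0, np.float64(0.0), np.float64(0.0), np.float64(-0.422), np.float64(0.0002), np.float64(-0.0003), np.float64(-0.0002)]
5 x [0, np.float64(-0.094), np.float64(-0.417), np.float64(0.004), np.float64(0.0), np.float64(0.0), np.float64(0.0)]
3 x [0, np.float64(-0.0), np.float64(-0.0), np.float64(0.467), np.float64(0.0), np.float64(0.0), np.float64(0.0)]
```

Request:
move_arm([
  [1, 0, 0, -0.03, 0, 0, 0],
  [1, 0, 0, 0, 0, 0, 0],
  [1, 0, 0, 0, 0, 0, 0],
  [1, 0, 0, 0, 0, 0, 0],
  [1, 0, 0, 0, 0, 0, 0],
])

```text
time_s: 9.42
tcp_pos: [0.6934, -0.1886, 0.048]
tcp_rot: [-3.14, 0.001, 0.122]
wrist_force: [-0.0, 0.2, 0.6]
opening: 0.517
grip_force: 0.0
```

```bash
python3 -c "
from h import *
st()"
```

```text
9.42 tcp [ 0.6934 -0.1886  0.048 ] rot [-3.14e+00  1.00e-03  1.22e-01] F [-0.   0.2  0.6] op 0.517 gf 0.0 J [ 88.8 -94.4  48. ]
```

Request:
move_arm([
  [1, 0, 0, -0.2, 0, 0, 0],
  [1, 0, 0, -0.4, 0, 0, 0],
  [1, 0, 0, -0.5, 0, 0, 0],
  [0, 0, 0, -0.5, 0, 0, 0],
  [0, 0, 0, -0.5, 0, 0, 0],
])

```text
time_s: 9.83
tcp_pos: [0.6934, -0.1898, 0.2087]
tcp_rot: [-3.141, -0.0, 0.121]
wrist_force: [0.1, -0.0, -1.0]
opening: 0.737
grip_force: 0.0
```

Request:
move_arm([
  [0, 0, 0, -0.46, 0, 0, 0],
  [0, -0.088, -0.4, 0, 0, 0, 0],
  [0, -0.088, -0.4, 0, 0, 0, 0],
  [0, -0.088, -0.4, 0, 0, 0, 0],
  [0, -0.088, -0.4, 0, 0, 0, 0],
])

```text
time_s: 10.25
tcp_pos: [0.6522, -0.0728, 0.2419]
tcp_rot: [-3.141, -0.001, 0.12]
wrist_force: [0.6, -0.7, -0.5]
opening: 0.393
grip_force: 0.0
```

Request:
move_arm([
  [0, -0.088, -0.4, 0, 0, 0, 0],
  [0, 0, 0, 0, 0, 0, 0],
  [0, 0, 0, 0, 0, 0, 0],
])

```text
time_s: 10.5
tcp_pos: [0.6424, -0.0422, 0.2419]
tcp_rot: [-3.141, -0.001, 0.126]
wrist_force: [-0.2, -0.2, -0.1]
opening: 0.163
grip_force: 0.0
```

```bash
python3 -c "
from h import *
st(); shot('wrist','w2')"
```

```text
10.5 tcp [ 0.6424 -0.0422  0.2419] rot [-3.141e+00 -1.000e-03  1.260e-01] F [-0.2 -0.2 -0.1] op 0.163 gf 0.0 J [ 56.1  57.1 241.9]
```

View pics/w2.png

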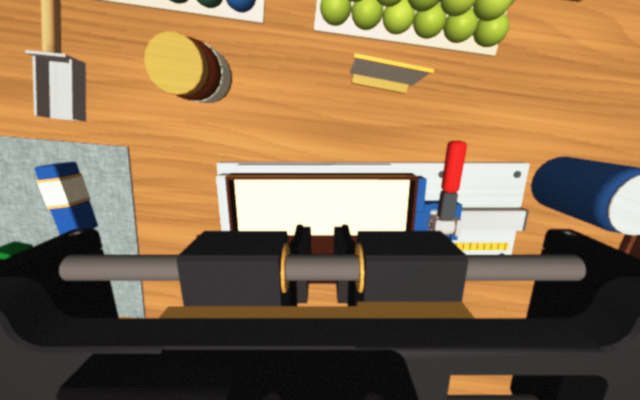

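Run:
```python
from h import *
im,P=cloud('w2')
for v in range(222,262,3): print(v,(toJ(P[v,265])*1000).round(),(toJ(P[v,385])*1000).round(),im[v,265],im[v,320],(toJ(P[v,320])*1000).round())
```

```text
222 [ -8. 137.  15.] [ -7. -29.  15.] [241 254 254] [240 254 254] [-7. 61. 17.]
225 [-12. 137.  17.] [-12. -30.  15.] [240 254 254] [240 254 255] [-12.  61.  15.]
228 [-17. 138.  14.] [-15. -29.  17.] [240 254 254] [241 254 255] [-16.  61.  17.]
231 [ 94.  77. 292.] [ 94.  37. 292.] [103 133 141] [241 254 255] [-20.  61.  17.]
234 [ 94.  76. 295.] [ 94.  38. 295.] [19 19 21] [204 241 248] [ 24.  60. 130.]
237 [ 93.  76. 296.] [ 94.  38. 297.] [22 22 20] [21 33 73] [ 21.  60. 131.]
240 [ 94.  75. 300.] [ 94.  39. 299.] [23 23 23] [22 33 73] [ 19.  60. 134.]
243 [ 94.  75. 302.] [ 93.  39. 300.] [23 22 21] [19 32 71] [ 16.  60. 135.]
246 [ 94.  75. 303.] [ 94.  39. 303.] [22 22 22] [21 33 72] [ 15.  60. 138.]
249 [ 94.  74. 307.] [ 94.  40. 306.] [22 23 23] [22 35 73] [ 13.  60. 141.]
252 [ 94.  74. 307.] [ 94.  40. 308.] [22 22 23] [23 33 72] [ 11.  60. 142.]
255 [ 93.  74. 308.] [ 93.  40. 308.] [38 38 40] [41 42 51] [ 89.  58. 299.]
258 [ 93.  74. 309.] [ 93.  40. 309.] [47 46 48] [71 77 81] [ 88.  58. 301.]
261 [ 92.  73. 309.] [ 93.  41. 311.] [50 50 54] [ 87  94 102] [ 88.  58. 302.]
```

Request:
move_arm([
  [0, 0.03, 0, 0.4, 0, 0, 0],
  [0, 0, 0, 0.4, 0, 0, 0],
  [0, 0, 0, 0.4, 0, 0, 0],
  [0, 0, 0, 0.22, 0, 0, 0],
  [0, 0, 0, 0, 0, 0, 0],
])

```text
time_s: 10.97
tcp_pos: [0.6423, -0.0474, 0.1297]
tcp_rot: [-3.141, 0.009, 0.118]
wrist_force: [-0.2, -0.6, -0.7]
opening: 0.009
grip_force: 0.0
```

```bash
python3 -c "
from h import *
st()"
```

```text
10.97 tcp [ 0.6423 -0.0474  0.1297] rot [-3.141  0.009  0.118] F [-0.2 -0.6 -0.7] op 0.009 gf 0.0 J [ 55.4  52.1 129.7]
```

Request:
move_arm([
  [0, -0.1, 0, -0.011, 0, 0, 0],
  [0, -0.1, 0, -0.011, 0, 0, 0],
  [0, -0.1, 0, -0.011, 0, 0, 0],
  [0, -0.1, 0, -0.011, 0, 0, 0],
  [0, -0.1, 0, -0.011, 0, 0, 0],
])

```text
time_s: 11.38
tcp_pos: [0.6116, -0.0497, 0.1422]
tcp_rot: [3.14, -0.013, 0.121]
wrist_force: [8.4, 1.6, 10.5]
opening: 0.003
grip_force: 6.8
```

Request:
move_arm([
  [0, -0.1, 0, -0.02, 0, 0, 0],
  [0, -0.1, 0, -0.02, 0, 0, 0],
  [0, -0.1, 0, -0.02, 0, 0, 0],
  [0, -0.1, 0, -0.02, 0, 0, 0],
  [0, -0.1, 0, -0.02, 0, 0, 0],
])

```text
time_s: 11.8
tcp_pos: [0.569, -0.0544, 0.1456]
tcp_rot: [-3.142, 0.001, 0.121]
wrist_force: [0.9, -0.0, 0.7]
opening: 0.01
grip_force: 0.4
```

Request:
move_arm([
  [0, -0.1, 0, -0.02, 0, 0, 0],
  [0, -0.1, 0, -0.02, 0, 0, 0],
  [0, -0.1, 0, -0.02, 0, 0, 0],
  [0, -0.1, 0, -0.02, 0, 0, 0],
  [0, -0.1, 0, -0.01, 0, 0, 0],
])

```text
time_s: 12.22
tcp_pos: [0.5323, -0.0588, 0.1525]
tcp_rot: [-3.142, 0.0, 0.121]
wrist_force: [0.4, 0.3, -0.7]
opening: 0.006
grip_force: 0.3
```

```bash
python3 -c "
from h import *
st()"
```

```text
12.22 tcp [ 0.5323 -0.0588  0.1525] rot [-3.142  0.     0.121] F [ 0.4  0.3 -0.7] op 0.006 gf 0.2832031289653969 J [-55.2  54.2 152.5]
```

Request:
move_arm([
  [0, -0.1, 0, 0, 0, 0, 0],
  [0, -0.1, 0, 0, 0, 0, 0],
  [0, -0.1, 0, 0.01, 0, 0, 0],
  [0, -0.1, 0, 0.01, 0, 0, 0],
  [0, -0.1, 0, 0.01, 0, 0, 0],
])

```text
time_s: 12.63
tcp_pos: [0.4953, -0.0633, 0.1501]
tcp_rot: [3.142, -0.0, 0.121]
wrist_force: [1.6, -0.1, -0.7]
opening: 0.001
grip_force: 0.3
```

Request:
move_arm([
  [0, 0, 0, 0, 0, 0, 0],
  [0, 0.2, 0, 0, 0, 0, 0],
  [0, 0.2, 0, 0, 0, 0, 0],
  [0, 0.1, 0, -0.3, 0, 0, 0],
  [0, 0, 0, -0.4, 0, 0, 0],
])

```text
time_s: 13.05
tcp_pos: [0.5331, -0.0582, 0.2011]
tcp_rot: [-3.14, 0.005, 0.121]
wrist_force: [0.6, 0.2, 1.0]
opening: 0.001
grip_force: 0.0
```

Request:
move_arm([
  [0, 0, -0.1, -0.4, 0, 0, 0],
  [0, 0, -0.4, -0.2, 0, 0, 0],
  [0, 0, -0.5, 0, 0, 0, 0],
  [1, 0, -0.5, 0, 0, 0, 0],
  [1, 0, -0.5, 0, 0, 0, 0],
])

```text
time_s: 13.47
tcp_pos: [0.515, 0.0915, 0.2484]
tcp_rot: [3.141, -0.001, 0.12]
wrist_force: [0.4, 0.3, -0.7]
opening: 0.085
grip_force: 0.0
```

Request:
move_arm([
  [1, 0, -0.5, 0, 0, 0, 0],
  [1, 0, -0.5, 0, 0, 0, 0],
  [1, 0, -0.3, 0, 0, 0, 0],
  [1, 0, 0, 0, 0, 0, 0],
  [1, 0, 0, 0, 0, 0, 0],
])

```text
time_s: 13.88
tcp_pos: [0.503, 0.1885, 0.2476]
tcp_rot: [3.142, 0.0, 0.124]
wrist_force: [0.8, -0.3, 0.7]
opening: 0.449
grip_force: 0.0
```

Run:
```python
from h import *
st(); shot("top","t3"); shot("wrist","w3")
im,P=cloud("t3")
q=np.array([toJ(x) for x in P[165:230:1,310:400:1].reshape(-1,3)])*1000; q=q[(q[:,2]>48)&(q[:,2]<170)&(q[:,1]<110)]
print(len(q)); c=np.median(q,0); q=q[np.abs(q-c)[:,0]<40]; c=q.mean(0); n=np.linalg.svd(q-c)[2][2]; print(c,n,np.percentile(q,[2,98],0).round())
for n,(v0,v1,u0,u1) in dict(blue=(160,215,215,262),green=(200,260,185,240)).items():
    q=P[v0:v1,u0:u1].reshape(-1,3); q=q[(q[:,2]>0.03)&(q[:,2]<.06)]
    r=cv2.minAreaRect((q[:,:2]*1000).astype(np.float32)); print(n,r)
a=np.hstack([im[120:240,150:470]]); cv2.imwrite("pics/c3.png",cv2.resize(a,None,fx=2.5,fy=2.5,interpolation=cv2.INTER_CUBIC))
```

```text
13.88 tcp [0.503  0.1885 0.2476] rot [3.142 0.    0.124] F [ 0.8 -0.3  0.7] op 0.449 gf 0.0 J [-54.2 303.1 247.6]
765
[-105.70730389   22.99971608  127.94101937] [-0.95473747 -0.02074612 -0.29672541] [[-124.  -58.   50.]
 [ -81.  106.  157.]]
blue ((0.0, 0.0), (0.0, 0.0), 0.0)
green ((445.1754455566406, 383.2575988769531), (30.166086196899414, 94.85263061523438), 82.43081665039062)
```

View pics/c3.png

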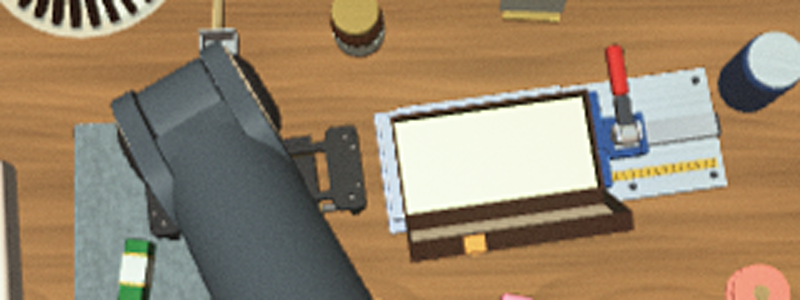

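Run:
```python
from h import *
go((np.array([.5536,.2912,.20]),.22))
```

```text
row [1, np.float64(0.207), np.float64(-0.33), np.float64(0.158), np.float64(0.0001), np.float64(0.0), np.float64(-0.008)]
  row [1, np.float64(0.215), np.float64(-0.324), np.float64(0.158), np.float64(0.0001), np.float64(0.0), np.float64(-0.008)]
  row [1, np.float64(0.223), np.float64(-0.319), np.float64(0.158), np.float64(0.0001), np.float64(0.0), np.float64(-0.008)]
  row [1, np.float64(0.231), np.float64(-0.313), np.float64(0.158), np.float64(0.0001), np.float64(0.0), np.float64(-0.008)]
```

Request:
move_arm([
  [1, 0.207, -0.33, 0.158, 0, 0, -0.008],
  [1, 0.215, -0.324, 0.158, 0, 0, -0.008],
  [1, 0.223, -0.319, 0.158, 0, 0, -0.008],
  [1, 0.231, -0.313, 0.158, 0, 0, -0.008],
  [1, 0, 0, 0, 0, 0, 0],
])

```text
time_s: 14.4
tcp_pos: [0.5536, 0.2957, 0.1974]
tcp_rot: [-3.139, 0.003, 0.224]
wrist_force: [-0.0, 0.9, 0.1]
opening: 0.924
grip_force: 0.0
```

Request:
move_arm([
  [1, 0, 0, 0, 0, 0, 0],
  [1, 0, 0, 0, 0, 0, 0],
  [1, 0, 0, 0, 0, 0, 0],
])

```text
time_s: 14.65
tcp_pos: [0.5538, 0.2904, 0.2009]
tcp_rot: [3.14, -0.001, 0.218]
wrist_force: [0.2, 0.6, -0.2]
opening: 0.994
grip_force: 0.0
```

Run:
```python
from h import *
st(); im,d=shot("wrist","w4")
im,P=cloud("w4")
hsv=cv2.cvtColor(im,cv2.COLOR_BGR2HSV)
q=P.reshape(-1,3); q=q[(q[:,2]>.030)&(q[:,2]<.045)&(abs(q[:,0]-.57)<.1)&(abs(q[:,1]-.29)<.1)]
print(len(q),cv2.minAreaRect((q[:,:2]*1000).astype(np.float32)),np.median(q[:,2]))
```

```text
14.65 tcp [0.5538 0.2904 0.2009] rot [ 3.14e+00 -1.00e-03  2.18e-01] F [ 0.2  0.6 -0.2] op 0.994 gf 0.0 J [  8.7 398.1 200.9]
2322 ((531.5856323242188, 316.9703674316406), (82.30327606201172, 178.43641662597656), 58.91202163696289) 0.03698539853553917
```

View pics/w4.png

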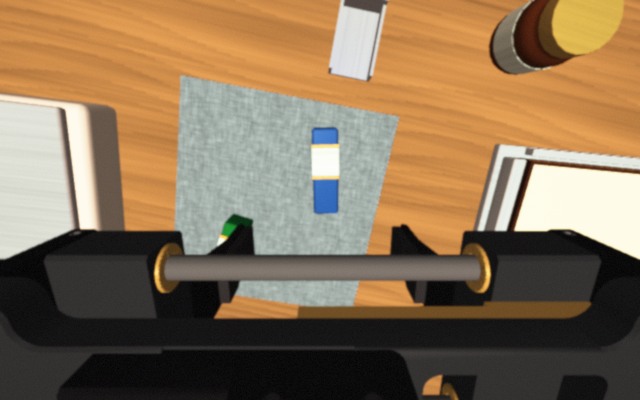

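Run:
```python
from h import *
im,P=cloud("w4")
q=P[120:220,305:346].reshape(-1,3); q=q[(q[:,2]>.030)&(q[:,2]<.045)]
r=cv2.minAreaRect((q[:,:2]*1000).astype(np.float32)); print(r,np.median(q[:,2]))
for v,u in((128,325),(213,325),(170,312),(170,338)): print((ray("w4",u,v,.038)*1000).round(1))
yaw=np.radians(r[2] if r[1][0]>r[1][1] else r[2]-90); print(yaw)
c=np.r_[np.array(r[0])/1000,0]
go((c+[0,0,.12],yaw),(c+[0,0,.035],yaw))
```

```text
((572.1550903320312, 292.3891296386719), (94.02255249023438, 27.93423843383789), 13.295042991638184) 0.0370059418996771
[617.4 301.8  38. ]
[526.4 281.4  38. ]
[571.3 305.9  38. ]
[577.3 278.4  38. ]
0.23204227439828323
  row [1, np.float64(0.081), np.float64(0.01), np.float64(0.36), np.float64(0.0001), np.float64(-0.0001), np.float64(-0.0014)]
  row [1, np.float64(0.081), np.float64(0.01), np.float64(0.36), np.float64(0.0001), np.float64(-0.0001), np.float64(-0.0014)]
  row [1, np.float64(0.081), np.float64(0.011), np.float64(0.36), np.float64(0.0001), np.float64(-0.0001), np.float64(-0.0014)]
3 x [1, np.float64(0.0), np.float64(-0.0), np.float64(0.378), np.float64(0.0), np.float64(0.0), np.float64(0.0)]
```

Grasp blue, lift.

Request:
move_arm([
  [1, 0.081, 0.01, 0.36, 0, 0, -0.0014],
  [1, 0.081, 0.01, 0.36, 0, 0, -0.0014],
  [1, 0.081, 0.01, 0.36, 0, 0, -0.0014],
  [1, 0, 0, 0, 0, 0, 0],
  [1, 0, 0, 0, 0, 0, 0],
])

```text
time_s: 15.12
tcp_pos: [0.5711, 0.2929, 0.1189]
tcp_rot: [3.14, 0.002, 0.233]
wrist_force: [1.1, 0.4, 0.3]
opening: 0.997
grip_force: 0.0
```

Request:
move_arm([
  [1, 0, 0, 0.378, 0, 0, 0],
  [1, 0, 0, 0.378, 0, 0, 0],
  [1, 0, 0, 0.378, 0, 0, 0],
  [1, 0, 0, 0, 0, 0, 0],
  [0, 0, 0, 0, 0, 0, 0],
])

```text
time_s: 15.53
tcp_pos: [0.5716, 0.2945, 0.0355]
tcp_rot: [3.142, -0.0, 0.234]
wrist_force: [0.1, -0.8, 1.0]
opening: 0.974
grip_force: 0.0
```

Request:
move_arm([
  [0, 0, 0, 0, 0, 0, 0],
  [0, 0, 0, 0, 0, 0, 0],
  [0, 0, 0, 0, 0, 0, 0],
  [0, 0, 0, 0, 0, 0, 0],
  [0, 0, 0, 0, 0, 0, 0],
])

```text
time_s: 15.95
tcp_pos: [0.5719, 0.2948, 0.0354]
tcp_rot: [-3.141, -0.002, 0.234]
wrist_force: [-0.1, 0.1, -0.6]
opening: 0.632
grip_force: 0.0
```

Request:
move_arm([
  [0, 0, 0, 0, 0, 0, 0],
  [0, 0, 0, 0, 0, 0, 0],
  [0, 0, 0, 0, 0, 0, 0],
  [0, 0, 0, 0, 0, 0, 0],
  [0, 0, 0, 0, 0, 0, 0],
])

```text
time_s: 16.37
tcp_pos: [0.5716, 0.294, 0.0343]
tcp_rot: [3.141, 0.0, 0.234]
wrist_force: [0.2, -0.7, -0.3]
opening: 0.317
grip_force: 30.0
```

Run:
```python
from h import *
st()
s=read_state(); p=s["tcp_pos"]
go((p+[0,0,.13],s["tcp_rot"][2]),(J(0,.108,.165),PHI),(J(0,.108,.053),PHI),op=0)
```

```text
16.37 tcp [0.5716 0.294  0.0343] rot [3.141 0.    0.234] F [ 0.2 -0.7 -0.3] op 0.317 gf 29.99901284929365 J [ 26.8 399.5  34.3]
4 x [0, np.float64(-0.0), np.float64(0.0), np.float64(-0.433), np.float64(0.0001), np.float64(0.0), np.float64(0.0)]
  row [0, np.float64(-0.099), np.float64(0.478), np.float64(-0.001), np.float64(-0.0), np.float64(-0.0), np.float64(0.0045)]
  row [0, np.float64(-0.092), np.float64(0.479), np.float64(-0.001), np.float64(-0.0), np.float64(-0.0), np.float64(0.0045)]
  row [0, np.float64(-0.085), np.float64(0.48), np.float64(-0.001), np.float64(-0.0), np.float64(-0.0), np.float64(0.0045)]
  row [0, np.float64(-0.078), np.float64(0.482), np.float64(-0.001), np.float64(-0.0), np.float64(-0.0), np.float64(0.0045)]
  row [0, np.float64(-0.072), np.float64(0.483), np.float64(-0.001), np.float64(-0.0), np.float64(-0.0), np.float64(0.0045)]
  row [0, np.float64(-0.065), np.float64(0.484), np.float64(-0.001), np.float64(-0.0), np.float64(-0.0), np.float64(0.0045)]
  row [0, np.float64(-0.058), np.float64(0.484), np.float64(-0.001), np.float64(-0.0), np.float64(-0.0), np.float64(0.0045)]
  row [0, np.float64(-0.051), np.float64(0.485), np.float64(-0.001), np.float64(-0.0), np.float64(-0.0), np.float64(0.0045)]
3 x [0, np.float64(-0.0), np.float64(-0.0), np.float64(0.498), np.float64(0.0), np.float64(0.0), np.float64(0.0)]
```

Request:
move_arm([
  [0, 0, 0, -0.2, 0, 0, 0],
  [0, 0, 0, -0.4, 0, 0, 0],
  [0, 0, 0, -0.4, 0, 0, 0],
  [0, 0, 0, -0.4, 0, 0, 0],
  [0, 0, 0, -0.333, 0, 0, 0],
])

```text
time_s: 16.78
tcp_pos: [0.5715, 0.2949, 0.1661]
tcp_rot: [-3.141, -0.001, 0.235]
wrist_force: [-0.1, 0.5, -0.6]
opening: 0.322
grip_force: 30.0
```

Request:
move_arm([
  [0, -0.099, 0.478, 0, 0, 0, 0.0045],
  [0, -0.092, 0.479, 0, 0, 0, 0.0045],
  [0, -0.085, 0.48, 0, 0, 0, 0.0045],
  [0, -0.078, 0.482, 0, 0, 0, 0.0045],
  [0, -0.072, 0.483, 0, 0, 0, 0.0045],
])

```text
time_s: 17.2
tcp_pos: [0.5766, 0.1101, 0.1641]
tcp_rot: [-3.142, 0.0, 0.163]
wrist_force: [0.3, 0.8, -1.7]
opening: 0.319
grip_force: 30.0
```

Request:
move_arm([
  [0, -0.065, 0.484, 0, 0, 0, 0.0045],
  [0, -0.058, 0.484, 0, 0, 0, 0.0045],
  [0, -0.051, 0.485, 0, 0, 0, 0.0045],
  [0, 0, 0, 0, 0, 0, 0],
  [0, 0, 0, 0, 0, 0, 0],
])

```text
time_s: 17.62
tcp_pos: [0.5801, -0.0013, 0.1639]
tcp_rot: [3.141, 0.001, 0.116]
wrist_force: [0.3, 0.5, -2.0]
opening: 0.32
grip_force: 30.0
```

Run:
```python
from h import *
st(); shot("wrist","w5")
```

```text
17.62 tcp [ 0.5801 -0.0013  0.1639] rot [3.141e+00 1.000e-03 1.160e-01] F [ 0.3  0.5 -2. ] op 0.32 gf 29.999339506030083 J [ -0.7 105.4 163.9]
```

View pics/w5.png

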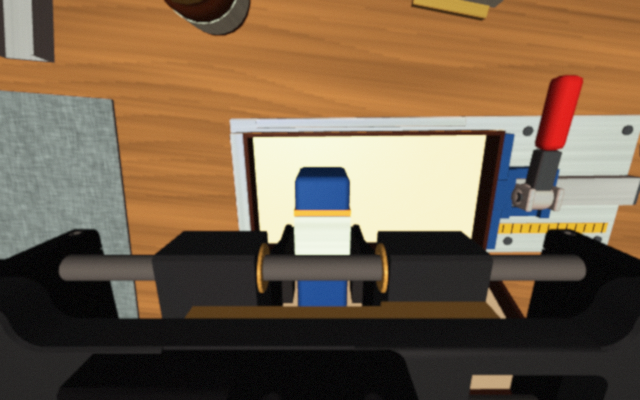

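Run:
```python
from h import *
for n,u,v,z in(("rim far inner-stop",249,133,.04),("rim far inner-fence",487,135,.04),("floor far stop",254,136,.016),("floor far fence",485,135,.016),("bar far end top",322,168,.175)):
    print(n,(toJ(ray("w5",u,v,z))*1000).round(1))
```

```text
rim far inner-stop [ 60.8 171.9  40. ]
rim far inner-fence [ 57.5 -44.7  40. ]
floor far stop [ 56.8 173.3  16. ]
floor far fence [ 56.1 -56.6  16. ]
bar far end top [ 51.4 105.7 175. ]
```

Request:
move_arm([
  [0, 0, 0, 0.4, 0, 0, 0],
  [0, 0, 0, 0.4, 0, 0, 0],
  [0, 0, 0, 0.4, 0, 0, 0],
  [0, 0, 0, 0.2, 0, 0, 0],
  [0, 0, 0, 0.08, 0, 0, 0],
])

```text
time_s: 18.08
tcp_pos: [0.5782, 0.0044, 0.0503]
tcp_rot: [-3.14, 0.005, 0.125]
wrist_force: [0.1, 0.3, -1.3]
opening: 0.321
grip_force: 30.0
```

Request:
move_arm([
  [0, 0, 0, 0.04, 0, 0, 0],
  [0, 0, 0, 0, 0, 0, 0],
  [0, 0, 0, 0, 0, 0, 0],
])

```text
time_s: 18.33
tcp_pos: [0.5814, 0.0029, 0.0515]
tcp_rot: [-3.141, -0.002, 0.122]
wrist_force: [0.8, 0.1, 0.2]
opening: 0.321
grip_force: 30.0
```

```bash
python3 -c "
from h import *
st()"
```

```text
18.33 tcp [0.5814 0.0029 0.0515] rot [-3.141e+00 -2.000e-03  1.220e-01] F [0.8 0.1 0.2] op 0.321 gf 29.999166866764426 J [  1.  109.4  51.5]
```

Request:
move_arm([
  [0, 0, 0, 0.03, 0, 0, 0],
  [0, 0, 0, 0, 0, 0, 0],
  [0, 0, 0, 0, 0, 0, 0],
])

```text
time_s: 18.58
tcp_pos: [0.5808, 0.0019, 0.0488]
tcp_rot: [3.141, -0.001, 0.121]
wrist_force: [-0.1, -0.5, -2.1]
opening: 0.322
grip_force: 30.0
```

Request:
move_arm([
  [0, 0, 0, 0.02, 0, 0, 0],
  [0, 0, 0, 0, 0, 0, 0],
  [0, 0, 0, 0, 0, 0, 0],
])

```text
time_s: 18.83
tcp_pos: [0.5803, 0.0018, 0.0466]
tcp_rot: [3.142, -0.0, 0.121]
wrist_force: [-0.3, -0.3, -1.6]
opening: 0.321
grip_force: 30.0
```

```bash
python3 -c "
from h import *
st()"
```

```text
18.83 tcp [0.5803 0.0018 0.0466] rot [ 3.142 -0.     0.121] F [-0.3 -0.3 -1.6] op 0.321 gf 29.99906492885202 J [-1.000e-01  1.085e+02  4.660e+01]
```

Request:
move_arm([
  [0, 0, 0, 0.012, 0, 0, 0],
  [0, 0, 0, 0, 0, 0, 0],
  [0.6, 0, 0, 0, 0, 0, 0],
  [0.6, 0, 0, 0, 0, 0, 0],
  [0.6, 0, 0, 0, 0, 0, 0],
])

```text
time_s: 19.25
tcp_pos: [0.5805, 0.0019, 0.0456]
tcp_rot: [3.142, -0.0, 0.121]
wrist_force: [0.1, 0.9, -0.2]
opening: 0.465
grip_force: 0.0
```

Request:
move_arm([
  [0.6, 0, 0, 0, 0, 0, 0],
  [0.6, 0, 0, 0, 0, 0, 0],
  [0.6, 0, 0, -0.1, 0, 0, 0],
  [0.6, 0, 0, -0.2, 0, 0, 0],
  [0.6, 0, 0, -0.4, 0, 0, 0],
])

```text
time_s: 19.67
tcp_pos: [0.578, 0.0017, 0.0962]
tcp_rot: [-3.141, 0.007, 0.122]
wrist_force: [0.9, 0.3, -0.1]
opening: 0.597
grip_force: 0.0
```

Request:
move_arm([
  [1, 0, 0, -0.5, 0, 0, 0],
  [1, 0, 0, -0.5, 0, 0, 0],
  [1, 0, 0, 0, 0, 0, 0],
  [1, 0, 0, 0, 0, 0, 0],
])

```text
time_s: 20.0
tcp_pos: [0.582, 0.0021, 0.1763]
tcp_rot: [3.141, -0.006, 0.121]
wrist_force: [-0.8, 1.3, -0.7]
opening: 0.816
grip_force: 0.0
```

Run:
```python
from h import *
st(); shot("wrist","w6"); shot("top","t6")
im,P=cloud("t6")
q=P[195:270,180:260].reshape(-1,3); q=q[(q[:,2]>0.028)&(q[:,2]<.05)]
print(cv2.minAreaRect((q[:,:2]*1000).astype(np.float32)),len(q))
go((np.array([.430,.383,.20]),-.13))
```

```text
20.0 tcp [0.582  0.0021 0.1763] rot [ 3.141 -0.006  0.121] F [-0.8  1.3 -0.7] op 0.816 gf 0.0 J [  1.5 108.5 176.3]
((445.64208984375, 383.5260009765625), (30.393823623657227, 95.10549926757812), 84.3565902709961) 341
  row [1, np.float64(-0.124), np.float64(-0.481), np.float64(-0.033), np.float64(0.0), np.float64(0.0), np.float64(0.0073)]
  row [1, np.float64(-0.135), np.float64(-0.478), np.float64(-0.033), np.float64(0.0), np.float64(0.0), np.float64(0.0073)]
  row [1, np.float64(-0.146), np.float64(-0.475), np.float64(-0.033), np.float64(0.0), np.float64(0.0), np.float64(0.0073)]
  row [1, np.float64(-0.157), np.float64(-0.471), np.float64(-0.033), np.float64(0.0), np.float64(0.0), np.float64(0.0073)]
  row [1, np.float64(-0.168), np.float64(-0.467), np.float64(-0.033), np.float64(0.0), np.float64(0.0), np.float64(0.0073)]
  row [1, np.float64(-0.178), np.float64(-0.463), np.float64(-0.033), np.float64(0.0), np.float64(0.0), np.float64(0.0073)]
  row [1, np.float64(-0.189), np.float64(-0.459), np.float64(-0.033), np.float64(0.0), np.float64(0.0), np.float64(0.0073)]
  row [1, np.float64(-0.199), np.float64(-0.455), np.float64(-0.033), np.float64(0.0), np.float64(0.0), np.float64(0.0073)]
  row [1, np.float64(-0.21), np.float64(-0.45), np.float64(-0.033), np.float64(0.0), np.float64(0.0), np.float64(0.0073)]
  row [1, np.float64(-0.22), np.float64(-0.445), np.float64(-0.033), np.float64(0.0), np.float64(0.0), np.float64(0.0073)]
  row [1, np.float64(-0.23), np.float64(-0.44), np.float64(-0.033), np.float64(0.0), np.float64(0.0), np.float64(0.0073)]
```

View pics/w6.png

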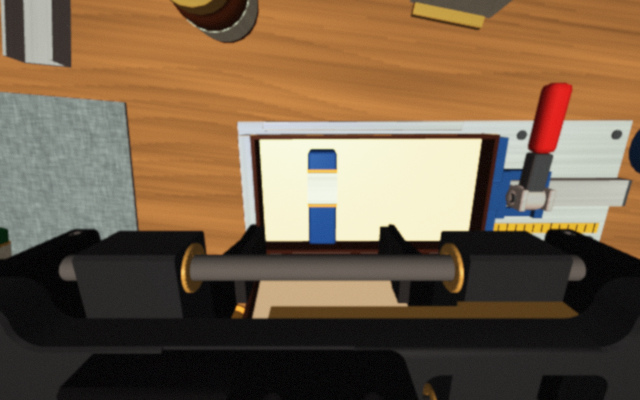

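Request:
move_arm([
  [1, -0.124, -0.481, -0.033, 0, 0, 0.0073],
  [1, -0.135, -0.478, -0.033, 0, 0, 0.0073],
  [1, -0.146, -0.475, -0.033, 0, 0, 0.0073],
  [1, -0.157, -0.471, -0.033, 0, 0, 0.0073],
  [1, -0.168, -0.467, -0.033, 0, 0, 0.0073],
])

```text
time_s: 20.52
tcp_pos: [0.5104, 0.1762, 0.1838]
tcp_rot: [3.14, 0.003, 0.005]
wrist_force: [0.3, -0.5, -0.1]
opening: 1.003
grip_force: 0.0
```

Request:
move_arm([
  [1, -0.178, -0.463, -0.033, 0, 0, 0.0073],
  [1, -0.189, -0.459, -0.033, 0, 0, 0.0073],
  [1, -0.199, -0.455, -0.033, 0, 0, 0.0073],
  [1, -0.21, -0.45, -0.033, 0, 0, 0.0073],
  [1, -0.22, -0.445, -0.033, 0, 0, 0.0073],
])

```text
time_s: 20.93
tcp_pos: [0.4426, 0.3493, 0.1961]
tcp_rot: [3.139, 0.003, -0.109]
wrist_force: [0.5, 0.6, 0.1]
opening: 1.0
grip_force: 0.0
```

Request:
move_arm([
  [1, -0.23, -0.44, -0.033, 0, 0, 0.0073],
  [1, 0, 0, 0, 0, 0, 0],
  [1, 0, 0, 0, 0, 0, 0],
  [1, 0, 0, 0, 0, 0, 0],
  [1, 0, 0, 0, 0, 0, 0],
])

```text
time_s: 21.35
tcp_pos: [0.4313, 0.3812, 0.1991]
tcp_rot: [3.139, 0.001, -0.133]
wrist_force: [1.0, -0.7, 0.2]
opening: 1.001
grip_force: 0.0
```

Run:
```python
from h import *
st(); shot("wrist","w7"); im,P=cloud("w7")
hsv=cv2.cvtColor(im,cv2.COLOR_BGR2HSV)
m=(hsv[...,0]>45)&(hsv[...,0]<80)&(hsv[...,1]>120); v,u=np.nonzero(m[:235]); print("green px",u.min(),u.max(),v.min(),v.max())
q=P[100:232,270:375].reshape(-1,3); q=q[(q[:,2]>.030)&(q[:,2]<.045)]
r=cv2.minAreaRect((q[:,:2]*1000).astype(np.float32)); print(r,len(q),np.median(q[:,2]))
yaw=np.radians(r[2] if r[1][0]>r[1][1] else r[2]-90); print(yaw)
c=np.r_[np.array(r[0])/1000,0]
go((c+[0,0,.12],yaw),(c+[0,0,.035],yaw))
```

```text
21.35 tcp [0.4313 0.3812 0.1991] rot [ 3.139e+00  1.000e-03 -1.330e-01] F [ 1.  -0.7  0.2] op 1.001 gf 0.0 J [-101.8  503.2  199.1]
green px 306 331 134 218
((442.9288330078125, 384.01824951171875), (28.666828155517578, 95.37527465820312), 83.69654846191406) 2199 0.03704644957431291
-0.11001598357950035
  row [1, np.float64(0.049), np.float64(-0.02), np.float64(0.353), np.float64(0.0002), np.float64(0.0001), np.float64(-0.0025)]
  row [1, np.float64(0.049), np.float64(-0.019), np.float64(0.353), np.float64(0.0002), np.float64(0.0001), np.float64(-0.0025)]
  row [1, np.float64(0.049), np.float64(-0.019), np.float64(0.353), np.float64(0.0002), np.float64(0.0001), np.float64(-0.0025)]
3 x [1, np.float64(0.0), np.float64(-0.0), np.float64(0.378), np.float64(0.0), np.float64(0.0), np.float64(0.0)]
```

Request:
move_arm([
  [1, 0.049, -0.02, 0.353, 0, 0, -0.0025],
  [1, 0.049, -0.02, 0.353, 0, 0, -0.0025],
  [1, 0.049, -0.02, 0.353, 0, 0, -0.0025],
  [1, 0, 0, 0, 0, 0, 0],
  [1, 0, 0, 0, 0, 0, 0],
])

```text
time_s: 21.82
tcp_pos: [0.4424, 0.3844, 0.1198]
tcp_rot: [3.139, 0.002, -0.11]
wrist_force: [0.0, -0.1, -0.2]
opening: 0.999
grip_force: 0.0
```

Request:
move_arm([
  [1, 0, 0, 0.378, 0, 0, 0],
  [1, 0, 0, 0.378, 0, 0, 0],
  [1, 0, 0, 0.378, 0, 0, 0],
  [1, 0, 0, 0, 0, 0, 0],
  [0, 0, 0, 0, 0, 0, 0],
])

```text
time_s: 22.23
tcp_pos: [0.4425, 0.3863, 0.0367]
tcp_rot: [3.141, 0.0, -0.108]
wrist_force: [0.2, -0.7, 0.3]
opening: 0.973
grip_force: 0.0
```

Request:
move_arm([
  [0, 0, 0, 0, 0, 0, 0],
  [0, 0, 0, 0, 0, 0, 0],
  [0, 0, 0, 0, 0, 0, 0],
  [0, 0, 0, 0, 0, 0, 0],
  [0, 0, 0, 0, 0, 0, 0],
])

```text
time_s: 22.65
tcp_pos: [0.4427, 0.3866, 0.0369]
tcp_rot: [-3.14, -0.001, -0.108]
wrist_force: [-0.0, 0.7, 0.5]
opening: 0.633
grip_force: 0.0
```

Request:
move_arm([
  [0, 0, 0, 0, 0, 0, 0],
  [0, 0, 0, 0, 0, 0, 0],
  [0, 0, 0, 0, 0, 0, 0],
  [0, 0, 0, 0, 0, 0, 0],
  [0, 0, 0, 0, 0, 0, 0],
])

```text
time_s: 23.07
tcp_pos: [0.4422, 0.386, 0.0358]
tcp_rot: [3.141, 0.0, -0.108]
wrist_force: [-1.4, -0.9, 0.3]
opening: 0.322
grip_force: 30.0
```

Run:
```python
from h import *
st()
s=read_state(); p=s["tcp_pos"]
go((p+[0,0,.15],s["tcp_rot"][2]),(J(0,.25,.185),PHI),(J(0,.018,.185),PHI),op=0)
```

```text
23.07 tcp [0.4422 0.386  0.0358] rot [ 3.141  0.    -0.108] F [-1.4 -0.9  0.3] op 0.322 gf 30.000080969184637 J [-90.5 506.6  35.8]
4 x [0, np.float64(-0.0), np.float64(0.0), np.float64(-0.5), np.float64(0.0001), np.float64(0.0), np.float64(0.0)]
  row [0, np.float64(0.244), np.float64(0.382), np.float64(0.001), np.float64(0.0), np.float64(0.0), np.float64(-0.0091)]
  row [0, np.float64(0.233), np.float64(0.389), np.float64(0.001), np.float64(0.0), np.float64(0.0), np.float64(-0.0091)]
  row [0, np.float64(0.222), np.float64(0.395), np.float64(0.001), np.float64(0.0), np.float64(0.0), np.float64(-0.0091)]
  row [0, np.float64(0.21), np.float64(0.402), np.float64(0.001), np.float64(0.0), np.float64(0.0), np.float64(-0.0091)]
  row [0, np.float64(0.199), np.float64(0.408), np.float64(0.001), np.float64(0.0), np.float64(0.0), np.float64(-0.0091)]
  row [0, np.float64(0.187), np.float64(0.413), np.float64(0.001), np.float64(0.0), np.float64(0.0), np.float64(-0.0091)]
  row [0, np.float64(0.175), np.float64(0.418), np.float64(0.001), np.float64(0.0), np.float64(0.0), np.float64(-0.0091)]
  row [0, np.float64(0.163), np.float64(0.423), np.float64(0.001), np.float64(0.0), np.float64(0.0), np.float64(-0.0091)]
7 x [0, np.float64(0.0), np.float64(0.442), np.float64(0.0), np.float64(0.0), np.float64(0.0), np.float64(0.0)]
```

Request:
move_arm([
  [0, 0, 0, -0.2, 0, 0, 0],
  [0, 0, 0, -0.4, 0, 0, 0],
  [0, 0, 0, -0.5, 0, 0, 0],
  [0, 0, 0, -0.5, 0, 0, 0],
  [0, 0, 0, -0.4, 0, 0, 0],
])

```text
time_s: 23.48
tcp_pos: [0.4424, 0.3868, 0.1883]
tcp_rot: [-3.14, -0.001, -0.107]
wrist_force: [1.0, 1.0, -1.0]
opening: 0.321
grip_force: 30.0
```

Request:
move_arm([
  [0, 0.244, 0.382, 0, 0, 0, -0.0091],
  [0, 0.233, 0.389, 0, 0, 0, -0.0091],
  [0, 0.222, 0.395, 0, 0, 0, -0.0091],
  [0, 0.21, 0.402, 0, 0, 0, -0.0091],
  [0, 0.199, 0.408, 0, 0, 0, -0.0091],
])

```text
time_s: 23.9
tcp_pos: [0.5181, 0.2326, 0.1858]
tcp_rot: [3.142, -0.0, 0.037]
wrist_force: [-0.2, -0.3, -0.5]
opening: 0.319
grip_force: 30.0
```

Request:
move_arm([
  [0, 0.187, 0.413, 0, 0, 0, -0.0091],
  [0, 0.175, 0.418, 0, 0, 0, -0.0091],
  [0, 0.163, 0.423, 0, 0, 0, -0.0091],
  [0, 0, 0.442, 0, 0, 0, 0],
  [0, 0, 0.442, 0, 0, 0, 0],
])

```text
time_s: 24.32
tcp_pos: [0.5716, 0.0753, 0.1856]
tcp_rot: [-3.141, 0.0, 0.121]
wrist_force: [0.3, 0.2, -1.4]
opening: 0.321
grip_force: 30.0
```

Request:
move_arm([
  [0, 0, 0.442, 0, 0, 0, 0],
  [0, 0, 0.442, 0, 0, 0, 0],
  [0, 0, 0.442, 0, 0, 0, 0],
  [0, 0, 0.442, 0, 0, 0, 0],
  [0, 0, 0.442, 0, 0, 0, 0],
])

```text
time_s: 24.73
tcp_pos: [0.5911, -0.0892, 0.1857]
tcp_rot: [-3.141, 0.0, 0.121]
wrist_force: [0.4, -0.5, 0.2]
opening: 0.321
grip_force: 30.0
```

Request:
move_arm([
  [0, 0, 0, 0, 0, 0, 0],
  [0, 0, 0, 0, 0, 0, 0],
  [0, 0, 0, 0, 0, 0, 0],
])

```text
time_s: 24.98
tcp_pos: [0.591, -0.087, 0.1856]
tcp_rot: [-3.141, 0.0, 0.121]
wrist_force: [0.0, 0.8, -0.3]
opening: 0.319
grip_force: 30.0
```

Run:
```python
from h import *
st(); shot("wrist","w8"); go((J(0,.018,.0485),PHI),op=0)
```

```text
24.98 tcp [ 0.591  -0.087   0.1856] rot [-3.141  0.     0.121] F [ 0.   0.8 -0.3] op 0.319 gf 30.00007983762771 J [ -0.3  19.  185.6]
4 x [0, np.float64(0.001), np.float64(0.007), np.float64(0.457), np.float64(-0.0001), np.float64(0.0), np.float64(0.0001)]
```

View pics/w8.png

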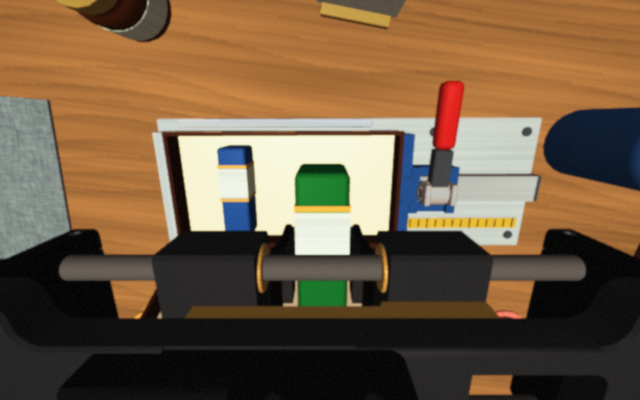

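Request:
move_arm([
  [0, 0, 0.007, 0.4, 0, 0, 0],
  [0, 0, 0, 0.5, 0, 0, 0],
  [0, 0, 0, 0.5, 0, 0, 0],
  [0, 0, 0, 0.3, 0, 0, 0],
  [0, 0, 0, 0.11, 0, 0, 0],
])

```text
time_s: 25.45
tcp_pos: [0.5882, -0.0856, 0.0471]
tcp_rot: [-3.139, 0.008, 0.124]
wrist_force: [-14.3, 1.8, 42.6]
opening: 0.318
grip_force: 30.0
```

Request:
move_arm([
  [0, 0, 0, 0, 0, 0, 0],
  [0, 0, 0, 0, 0, 0, 0],
  [0, 0, 0, 0, 0, 0, 0],
])

```text
time_s: 25.7
tcp_pos: [0.5923, -0.0871, 0.0511]
tcp_rot: [3.142, -0.002, 0.123]
wrist_force: [-0.3, -0.1, -0.6]
opening: 0.32
grip_force: 30.0
```

```bash
python3 -c "
from h import *
st()"
```

```text
25.7 tcp [ 0.5923 -0.0871  0.0511] rot [ 3.142e+00 -2.000e-03  1.230e-01] F [-0.3 -0.1 -0.6] op 0.32 gf 29.999910425394773 J [ 0.9 18.7 51.1]
```

Request:
move_arm([
  [0, 0, 0, 0.02, 0, 0, 0],
  [0, 0, 0, 0, 0, 0, 0],
  [0, 0, 0, 0, 0, 0, 0],
])

```text
time_s: 25.95
tcp_pos: [0.5916, -0.0881, 0.0491]
tcp_rot: [3.141, -0.001, 0.121]
wrist_force: [0.9, 0.1, -0.2]
opening: 0.321
grip_force: 30.0
```

Request:
move_arm([
  [0, 0, 0, 0.02, 0, 0, 0],
  [0, 0, 0, 0, 0, 0, 0],
  [0, 0, 0, 0, 0, 0, 0],
])

```text
time_s: 26.2
tcp_pos: [0.5917, -0.0882, 0.0475]
tcp_rot: [3.141, -0.001, 0.121]
wrist_force: [0.6, 0.2, 1.8]
opening: 0.324
grip_force: 30.0
```

```bash
python3 -c "
from h import *
st()"
```

```text
26.2 tcp [ 0.5917 -0.0882  0.0475] rot [ 3.141e+00 -1.000e-03  1.210e-01] F [0.6 0.2 1.8] op 0.324 gf 30.000161714851856 J [ 0.1 17.7 47.5]
```

Contact. Release and lift up gently, then look.

Request:
move_arm([
  [0.6, 0, 0, 0, 0, 0, 0],
  [0.6, 0, 0, 0, 0, 0, 0],
  [0.6, 0, 0, 0, 0, 0, 0],
  [0.6, 0, 0, 0, 0, 0, 0],
  [0.6, 0, 0, 0, 0, 0, 0],
])

```text
time_s: 26.62
tcp_pos: [0.5913, -0.0882, 0.0471]
tcp_rot: [-3.142, 0.0, 0.121]
wrist_force: [0.0, 0.3, -0.6]
opening: 0.567
grip_force: 0.0
```

Request:
move_arm([
  [0.6, 0, 0, -0.1, 0, 0, 0],
  [0.6, 0, 0, -0.2, 0, 0, 0],
  [0.6, 0, 0, -0.4, 0, 0, 0],
  [0, 0, 0, -0.5, 0, 0, 0],
  [0, 0, 0, -0.5, 0, 0, 0],
])

```text
time_s: 27.03
tcp_pos: [0.5907, -0.0881, 0.176]
tcp_rot: [-3.141, 0.001, 0.121]
wrist_force: [0.7, 0.6, 0.2]
opening: 0.522
grip_force: 0.0
```

Request:
move_arm([
  [0, 0, 0, -0.5, 0, 0, 0],
  [0, 0, 0, -0.5, 0, 0, 0],
  [0, 0, 0, 0, 0, 0, 0],
  [0, 0, 0, 0, 0, 0, 0],
  [0, 0, 0, 0, 0, 0, 0],
])

```text
time_s: 27.45
tcp_pos: [0.5909, -0.0882, 0.2498]
tcp_rot: [3.141, 0.0, 0.121]
wrist_force: [-0.0, 0.6, -1.0]
opening: 0.15
grip_force: 0.0
```

Run:
```python
from h import *
st(); shot("wrist","w9"); shot("side","s9")
im,P=cloud("w9")
q=np.array([toJ(x) for x in P[90:240,150:420].reshape(-1,3)])*1000
q=q[(q[:,2]>43)&(q[:,2]<56)&(abs(q[:,0])<56)&(q[:,1]>-50)&(q[:,1]<160)]
for lo,hi in((-20,60),(70,150)):
    m=q[(q[:,1]>lo)&(q[:,1]<hi)]; print(len(m),cv2.minAreaRect(m[:,:2].astype(np.float32)),np.percentile(m[:,2],[5,50,95]))
a=cv2.imread("pics/s9.png")[130:260,230:390]; cv2.imwrite("pics/c9.png",np.hstack([cv2.resize(im,(400,250)),cv2.resize(a,(308,250),interpolation=cv2.INTER_CUBIC)]))
```

```text
27.45 tcp [ 0.5909 -0.0882  0.2498] rot [3.141 0.    0.121] F [-0.   0.6 -1. ] op 0.15 gf 0.0 J [ -0.7  17.8 249.8]
1724 ((1.9800567626953125, 19.141578674316406), (28.431156158447266, 93.32942962646484), 89.81057739257812) [47.49386762 49.0181349  50.35582157]
1768 ((-0.021884918212890625, 109.91188049316406), (29.150421142578125, 94.89778137207031), 89.62146759033203) [46.79921789 48.99461167 50.34120717]
```

View pics/c9.png

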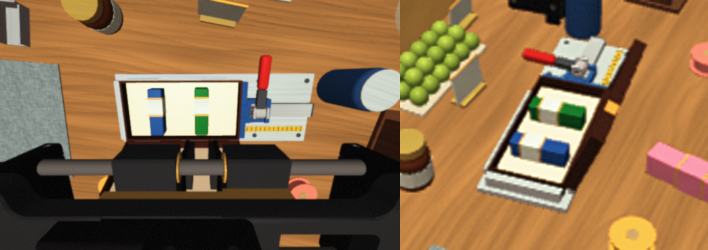

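Run:
```python
from h import *
go((J(-.148,.058,.25),PHI),(J(-.148,.058,.165),PHI),op=0)
t=np.r_[np.arange(1.57,.05,-.1),0]; x=-62+110*np.cos(t)-22*np.sin(t)-9.5; z=65+110*np.sin(t)+22*np.cos(t)
print(np.c_[t,x,z].round(1).tolist())
print(np.c_[np.diff(x)/75,-np.diff(z)/75].round(3).tolist())
```

```text
5 x [0, np.float64(-0.392), np.float64(-0.107), np.float64(-0.004), np.float64(-0.0), np.float64(0.0002), np.float64(-0.0001)]
3 x [0, np.float64(-0.0), np.float64(-0.0), np.float64(0.378), np.float64(0.0), np.float64(0.0), np.float64(0.0)]
[[1.6, -93.4, 175.0], [1.5, -82.3, 176.7], [1.4, -71.1, 177.2], [1.3, -59.9, 176.6], [1.2, -48.8, 174.9], [1.1, -38.0, 172.1], [1.0, -27.5, 168.2], [0.9, -17.4, 163.3], [0.8, -7.8, 157.4], [0.7, 1.1, 150.6], [0.6, 9.2, 142.9], [0.5, 16.6, 134.4], [0.4, 23.1, 125.3], [0.3, 28.6, 115.5], [0.2, 33.2, 105.3], [0.1, 36.7, 94.6], [0.0, 38.5, 87.0]]
[[0.148, -0.022], [0.149, -0.007], [0.149, 0.008], [0.148, 0.023], [0.145, 0.037], [0.14, 0.052], [0.134, 0.065], [0.127, 0.079], [0.119, 0.091], [0.109, 0.102], [0.098, 0.113], [0.087, 0.122], [0.074, 0.13], [0.061, 0.137], [0.047, 0.142], [0.024, 0.102]]
```

Request:
move_arm([
  [0, -0.392, -0.107, 0, 0, 0, 0],
  [0, -0.392, -0.107, 0, 0, 0, 0],
  [0, -0.392, -0.107, 0, 0, 0, 0],
  [0, -0.392, -0.107, 0, 0, 0, 0],
  [0, -0.392, -0.107, 0, 0, 0, 0],
])

```text
time_s: 27.97
tcp_pos: [0.4382, -0.0659, 0.248]
tcp_rot: [-3.141, 0.003, 0.121]
wrist_force: [0.1, 0.2, 1.2]
opening: 0.005
grip_force: 0.0
```

Request:
move_arm([
  [0, 0, 0, 0, 0, 0, 0],
  [0, 0, 0, 0.378, 0, 0, 0],
  [0, 0, 0, 0.378, 0, 0, 0],
  [0, 0, 0, 0.378, 0, 0, 0],
  [0, 0, 0, 0, 0, 0, 0],
])

```text
time_s: 28.38
tcp_pos: [0.4364, -0.0659, 0.1595]
tcp_rot: [-3.139, 0.012, 0.122]
wrist_force: [-1.2, 0.3, -0.5]
opening: 0.005
grip_force: 0.0
```

```bash
python3 -c "
from h import *
st(); go((J(-.0934,.058,.175),PHI),op=0,step=.0075)"
```

```text
28.38 tcp [ 0.4364 -0.0659  0.1595] rot [-3.139  0.012  0.122] F [-1.2  0.3 -0.5] op 0.005 gf 0.0 J [-151.3   58.8  159.5]
  row [0, np.float64(0.096), np.float64(0.001), np.float64(-0.027), np.float64(-0.0001), np.float64(0.0005), np.float64(-0.0)]
  row [0, np.float64(0.096), np.float64(0.001), np.float64(-0.027), np.float64(-0.0001), np.float64(0.0005), np.float64(-0.0)]
  row [0, np.float64(0.096), np.float64(0.001), np.float64(-0.027), np.float64(-0.0001), np.float64(0.0005), np.float64(-0.0)]
  row [0, np.float64(0.096), np.float64(0.001), np.float64(-0.027), np.float64(-0.0001), np.float64(0.0005), np.float64(-0.0)]
  row [0, np.float64(0.096), np.float64(0.001), np.float64(-0.026), np.float64(-0.0001), np.float64(0.0005), np.float64(-0.0)]
  row [0, np.float64(0.096), np.float64(0.001), np.float64(-0.026), np.float64(-0.0001), np.float64(0.0005), np.float64(-0.0)]
  row [0, np.float64(0.096), np.float64(0.001), np.float64(-0.026), np.float64(-0.0001), np.float64(0.0005), np.float64(-0.0)]
  row [0, np.float64(0.096), np.float64(0.001), np.float64(-0.026), np.float64(-0.0001), np.float64(0.0005), np.float64(-0.0)]
```

Request:
move_arm([
  [0, 0.091, 0, -0.016, 0, 0, 0],
  [0, 0.091, 0, -0.016, 0, 0, 0],
  [0, 0.091, 0, -0.016, 0, 0, 0],
  [0, 0.091, 0, -0.016, 0, 0, 0],
  [0, 0.091, 0, -0.016, 0, 0, 0],
])

```text
time_s: 28.8
tcp_pos: [0.4761, -0.062, 0.1719]
tcp_rot: [3.141, -0.002, 0.121]
wrist_force: [-1.2, -0.7, 0.4]
opening: 0.01
grip_force: 0.5
```

Request:
move_arm([
  [0, 0.091, 0, -0.016, 0, 0, 0],
  [0, 0.091, 0, -0.016, 0, 0, 0],
  [0, 0.091, 0, -0.016, 0, 0, 0],
  [0, 0, 0, 0, 0, 0, 0],
  [0, 0, 0, 0, 0, 0, 0],
])

```text
time_s: 29.22
tcp_pos: [0.4953, -0.0594, 0.1742]
tcp_rot: [-3.142, -0.001, 0.122]
wrist_force: [-0.7, 0.5, -0.2]
opening: 0.001
grip_force: 0.0
```

```bash
python3 -c "
from h import *
st()"
```

```text
29.22 tcp [ 0.4953 -0.0594  0.1742] rot [-3.142e+00 -1.000e-03  1.220e-01] F [-0.7  0.5 -0.2] op 0.001 gf 0.0 J [-92.   58.1 174.2]
```

Request:
move_arm([
  [0, 0.14, 0, -0.022, 0, 0, 0],
  [0, 0.149, 0, -0.007, 0, 0, 0],
  [0, 0.149, 0, 0.008, 0, 0, 0],
  [0, 0.148, 0, 0.023, 0, 0, 0],
  [0, 0, 0, 0, 0, 0, 0],
])

```text
time_s: 29.63
tcp_pos: [0.5412, -0.0536, 0.1738]
tcp_rot: [-3.141, -0.002, 0.122]
wrist_force: [0.5, -0.1, 0.1]
opening: 0.004
grip_force: 0.0
```

Request:
move_arm([
  [0, 0.145, 0, 0.037, 0, 0, 0],
  [0, 0.14, 0, 0.052, 0, 0, 0],
  [0, 0.134, 0, 0.065, 0, 0, 0],
  [0, 0.127, 0, 0.079, 0, 0, 0],
  [0, 0, 0, 0, 0, 0, 0],
])

```text
time_s: 30.05
tcp_pos: [0.5806, -0.0487, 0.1551]
tcp_rot: [-3.141, 0.0, 0.122]
wrist_force: [-0.1, -0.4, -0.3]
opening: 0.004
grip_force: 0.0
```

```bash
python3 -c "
from h import *
st()"
```

```text
30.05 tcp [ 0.5806 -0.0487  0.1551] rot [-3.141  0.     0.122] F [-0.1 -0.4 -0.3] op 0.004 gf 0.0 J [ -6.1  58.3 155.1]
```

Run:
```python
from h import *
shot("side","s10"); im,P=cloud("s10")
j=R.from_euler('z',-PHI).apply((P.reshape(-1,3)-O))*1000; b=im.reshape(-1,3)
m=(abs(j[:,0])<130)&(((j[:,1]>95)&(j[:,1]<172)))&(j[:,2]>43)&(j[:,2]<200)&(b.max(1)<110); q=j[m]
for lo in range(-130,80,15):
    k=q[(q[:,0]>=lo)&(q[:,0]<lo+15)]
    if len(k)>3: print(lo,len(k),np.percentile(k[:,2],[10,50,90]).round())
```

```text
-85 38 [57. 60. 63.]
-70 82 [64. 70. 74.]
-55 86 [77. 83. 89.]
-40 85 [ 91.  96. 101.]
-25 88 [103. 109. 115.]
-10 90 [116. 122. 128.]
5 74 [129. 134. 137.]
20 17 [125. 130. 132.]
35 4 [46. 49. 51.]
```

Request:
move_arm([
  [0, 0.119, 0, 0.091, 0, 0, 0],
  [0, 0.109, 0, 0.102, 0, 0, 0],
  [0, 0.098, 0, 0.113, 0, 0, 0],
  [0, 0.087, 0, 0.122, 0, 0, 0],
  [0, 0, 0, 0, 0, 0, 0],
])

```text
time_s: 30.52
tcp_pos: [0.61, -0.0451, 0.122]
tcp_rot: [-3.141, 0.002, 0.122]
wrist_force: [0.4, 0.0, -0.4]
opening: 0.006
grip_force: 0.0
```

Request:
move_arm([
  [0, 0.074, 0, 0.1, 0, 0, 0],
  [0, 0.061, 0, 0.1, 0, 0, 0],
  [0, 0.04, 0, 0.1, 0, 0, 0],
  [0, 0.02, 0, 0.05, 0, 0, 0],
  [0, 0, 0, 0, 0, 0, 0],
])

```text
time_s: 30.93
tcp_pos: [0.624, -0.0436, 0.097]
tcp_rot: [-3.141, 0.002, 0.121]
wrist_force: [0.5, 0.4, 0.6]
opening: 0.007
grip_force: 0.0
```

Request:
move_arm([
  [0, 0, 0, 0, 0, 0, 0],
  [0, 0, 0, 0, 0, 0, 0],
])

```text
time_s: 31.1
tcp_pos: [0.6243, -0.0438, 0.0985]
tcp_rot: [3.141, -0.0, 0.121]
wrist_force: [-0.2, -0.2, 0.9]
opening: 0.003
grip_force: 0.0
```

```bash
python3 -c "
from h import *
st()"
```

```text
31.1 tcp [ 0.6243 -0.0438  0.0985] rot [ 3.141 -0.     0.121] F [-0.2 -0.2  0.9] op 0.003 gf 0.0 J [38.  57.8 98.5]
```

Request:
move_arm([
  [0, 0, 0, 0.04, 0, 0, 0],
  [0, 0, 0, 0.04, 0, 0, 0],
  [0, 0, 0, 0.03, 0, 0, 0],
  [0, 0, 0, 0, 0, 0, 0],
  [0, 0, 0, 0, 0, 0, 0],
])

```text
time_s: 31.52
tcp_pos: [0.6241, -0.0438, 0.0898]
tcp_rot: [-3.142, 0.001, 0.121]
wrist_force: [-0.9, 0.3, -0.3]
opening: 0.007
grip_force: 0.0
```

Request:
move_arm([
  [0, 0, 0, 0.02, 0, 0, 0],
  [0, 0, 0, 0.02, 0, 0, 0],
  [0, 0, 0, 0, 0, 0, 0],
  [0, 0, 0, 0, 0, 0, 0],
])

```text
time_s: 31.85
tcp_pos: [0.6245, -0.0438, 0.0879]
tcp_rot: [3.141, -0.001, 0.121]
wrist_force: [-2.6, 0.3, 5.4]
opening: 0.004
grip_force: 2.7
```

```bash
python3 -c "
from h import *
st()"
```

```text
31.85 tcp [ 0.6245 -0.0438  0.0879] rot [ 3.141e+00 -1.000e-03  1.210e-01] F [-2.6  0.3  5.4] op 0.004 gf 2.6626513202791102 J [38.2 57.8 87.9]
```

Request:
move_arm([
  [0, 0, 0, 0.015, 0, 0, 0],
  [0, 0, 0, 0, 0, 0, 0],
  [0, 0, 0, 0, 0, 0, 0],
])

```text
time_s: 32.1
tcp_pos: [0.6246, -0.0437, 0.0878]
tcp_rot: [3.141, -0.001, 0.121]
wrist_force: [-4.1, -0.1, 11.2]
opening: 0.011
grip_force: 5.5
```

Request:
move_arm([
  [0, 0, 0, -0.1, 0, 0, 0],
  [0, 0, 0, -0.3, 0, 0, 0],
  [0, 0, 0, -0.5, 0, 0, 0],
  [1, 0, 0, -0.5, 0, 0, 0],
  [1, 0, 0, -0.4, 0, 0, 0],
])

```text
time_s: 32.52
tcp_pos: [0.6248, -0.0437, 0.2236]
tcp_rot: [3.141, -0.002, 0.121]
wrist_force: [-0.3, 1.3, 0.1]
opening: 0.087
grip_force: 0.0
```

Request:
move_arm([
  [1, 0, 0, 0, 0, 0, 0],
  [1, 0, 0, 0, 0, 0, 0],
  [1, 0, 0, 0, 0, 0, 0],
])

```text
time_s: 32.77
tcp_pos: [0.6237, -0.0438, 0.2204]
tcp_rot: [3.142, 0.001, 0.121]
wrist_force: [-0.4, -0.3, -0.9]
opening: 0.295
grip_force: 0.0
```

Run:
```python
from h import *
st()
for c in("side","wrist"):
    shot(c,c+"11"); im,P=cloud(c+"11")
    j=R.from_euler('z',-PHI).apply((P.reshape(-1,3)-O))*1000
    for y0,y1 in((-55,0),(100,170)):
        m=(abs(j[:,0])<58)&(j[:,1]>y0)&(j[:,1]<y1)&(j[:,2]>43)&(j[:,2]<100); q=j[m]
        if len(q)>30: print(c,y0,len(q),"z at x:",[(lo,np.median(q[(q[:,0]>lo)&(q[:,0]<lo+25),2]).round(1)) for lo in(-55,-25,5,30)])
im,P=cloud("wrist11"); hsv=cv2.cvtColor(im,cv2.COLOR_BGR2HSV)
m=((hsv[...,0]<8)|(hsv[...,0]>172))&(hsv[...,1]>170)&(hsv[...,2]>100)
j=R.from_euler('z',-PHI).apply((P[m]-O))*1000; j=j[(abs(j[:,0]-80)<50)&(abs(j[:,1]+98)<25)&(j[:,2]>20)]
print(len(j),np.percentile(j,[5,50,95],0).round(1))
```

```text
32.77 tcp [ 0.6237 -0.0438  0.2204] rot [3.142e+00 1.000e-03 1.210e-01] F [-0.4 -0.3 -0.9] op 0.295 gf 0.0 J [ 37.4  57.9 220.4]
side -55 379 z at x: [(-55, np.float64(62.1)), (-25, np.float64(62.1)), (5, np.float64(61.8)), (30, np.float64(61.9))]
side 100 624 z at x: [(-55, np.float64(62.3)), (-25, np.float64(62.1)), (5, np.float64(62.3)), (30, np.float64(62.3))]
wrist -55 3108 z at x: [(-55, np.float64(61.5)), (-25, np.float64(61.5)), (5, np.float64(61.4)), (30, np.float64(61.5))]
wrist 100 4013 z at x: [(-55, np.float64(61.5)), (-25, np.float64(61.7)), (5, np.float64(61.7)), (30, np.float64(61.7))]
1084 [[  49.9 -103.4   49.9]
 [  78.6  -93.8   56. ]
 [ 102.9  -87.4   58.8]]
```

Run:
```python
from h import *
go((J(.089,-.0965,.18),PHI),(J(.089,-.0965,.052),PHI),op=.7)
t=np.linspace(1.54,0,16); x=89*np.sin(t)/75; z=-89*np.cos(t)/75
print(np.c_[np.diff(x),np.diff(z)].round(3).tolist())
```

```text
5 x [0.7, np.float64(0.14), np.float64(0.412), np.float64(0.104), np.float64(-0.0), np.float64(0.0002), np.float64(-0.0001)]
4 x [0.7, np.float64(-0.0), np.float64(-0.0), np.float64(0.427), np.float64(0.0), np.float64(0.0), np.float64(0.0)]
[[-0.01, -0.121], [-0.022, -0.12], [-0.035, -0.117], [-0.046, -0.113], [-0.058, -0.107], [-0.068, -0.101], [-0.078, -0.093], [-0.087, -0.085], [-0.096, -0.075], [-0.103, -0.065], [-0.109, -0.054], [-0.114, -0.043], [-0.118, -0.031], [-0.12, -0.019], [-0.122, -0.006]]
```

Request:
move_arm([
  [0.7, 0.14, 0.412, 0.104, 0, 0, 0],
  [0.7, 0.14, 0.412, 0.104, 0, 0, 0],
  [0.7, 0.14, 0.412, 0.104, 0, 0, 0],
  [0.7, 0.14, 0.412, 0.104, 0, 0, 0],
  [0.7, 0.14, 0.412, 0.104, 0, 0, 0],
])

```text
time_s: 33.28
tcp_pos: [0.6948, -0.192, 0.1795]
tcp_rot: [-3.141, 0.003, 0.122]
wrist_force: [0.3, 0.6, -0.2]
opening: 0.685
grip_force: 0.0
```

Request:
move_arm([
  [0.7, 0, 0, 0, 0, 0, 0],
  [0.7, 0, 0, 0.3, 0, 0, 0],
  [0.7, 0, 0, 0.4, 0, 0, 0],
  [0.7, 0, 0, 0.4, 0, 0, 0],
  [0.7, 0, 0, 0.3, 0, 0, 0],
])

```text
time_s: 33.7
tcp_pos: [0.6929, -0.1902, 0.0725]
tcp_rot: [-3.14, 0.005, 0.121]
wrist_force: [-1.2, 0.7, -0.4]
opening: 0.697
grip_force: 0.0
```

Request:
move_arm([
  [0.7, 0, 0, 0.2, 0, 0, 0],
  [0.7, 0, 0, 0.1, 0, 0, 0],
  [0.7, 0, 0, 0, 0, 0, 0],
  [0.7, 0, 0, 0, 0, 0, 0],
  [0, 0, 0, 0, 0, 0, 0],
])

```text
time_s: 34.12
tcp_pos: [0.6964, -0.191, 0.0561]
tcp_rot: [3.141, -0.003, 0.121]
wrist_force: [-0.0, 0.0, 0.5]
opening: 0.672
grip_force: 0.0
```

Request:
move_arm([
  [0, 0, 0, 0, 0, 0, 0],
  [0, 0, 0, 0, 0, 0, 0],
  [0, 0, 0, 0, 0, 0, 0],
  [0, 0, 0, 0, 0, 0, 0],
  [0, 0, 0, 0, 0, 0, 0],
])

```text
time_s: 34.53
tcp_pos: [0.6952, -0.1908, 0.0547]
tcp_rot: [3.141, -0.0, 0.121]
wrist_force: [-0.6, -0.6, 0.2]
opening: 0.331
grip_force: 0.0
```

Request:
move_arm([
  [0, 0, 0, 0, 0, 0, 0],
  [0, 0, 0, 0, 0, 0, 0],
  [0, 0, 0, 0, 0, 0, 0],
])

```text
time_s: 34.78
tcp_pos: [0.6954, -0.1925, 0.0547]
tcp_rot: [3.139, -0.001, 0.121]
wrist_force: [0.6, -2.8, 0.4]
opening: 0.222
grip_force: 30.0
```

```bash
python3 -c "
from h import *
st()"
```

```text
34.78 tcp [ 0.6954 -0.1925  0.0547] rot [ 3.139e+00 -1.000e-03  1.210e-01] F [ 0.6 -2.8  0.4] op 0.222 gf 29.999979129061103 J [ 90.3 -98.4  54.7]
```

Gripped at J(90,-98). Lift the lever along its arc.

Request:
move_arm([
  [0, -0.01, 0, -0.121, 0, 0, 0],
  [0, -0.022, 0, -0.12, 0, 0, 0],
  [0, -0.035, 0, -0.117, 0, 0, 0],
  [0, 0, 0, 0, 0, 0, 0],
  [0, 0, 0, 0, 0, 0, 0],
])

```text
time_s: 35.2
tcp_pos: [0.6896, -0.1931, 0.0812]
tcp_rot: [3.14, 0.001, 0.12]
wrist_force: [-2.4, -4.3, -0.2]
opening: 0.226
grip_force: 30.0
```

Request:
move_arm([
  [0, -0.046, 0, -0.113, 0, 0, 0],
  [0, -0.058, 0, -0.107, 0, 0, 0],
  [0, -0.068, 0, -0.101, 0, 0, 0],
  [0, -0.078, 0, -0.093, 0, 0, 0],
  [0, 0, 0, 0, 0, 0, 0],
])

```text
time_s: 35.62
tcp_pos: [0.6704, -0.1955, 0.1123]
tcp_rot: [3.14, 0.001, 0.12]
wrist_force: [-1.0, -6.1, -1.9]
opening: 0.226
grip_force: 30.0
```

```bash
python3 -c "
from h import *
st()"
```

```text
35.62 tcp [ 0.6704 -0.1955  0.1123] rot [3.14e+00 1.00e-03 1.20e-01] F [-1.  -6.1 -1.9] op 0.226 gf 29.999772626906633 J [ 65.2 -98.4 112.3]
```

Request:
move_arm([
  [0, -0.087, 0, -0.085, 0, 0, 0],
  [0, -0.096, 0, -0.075, 0, 0, 0],
  [0, -0.103, 0, -0.065, 0, 0, 0],
  [0, -0.109, 0, -0.054, 0, 0, 0],
  [0, 0, 0, 0, 0, 0, 0],
])

```text
time_s: 36.03
tcp_pos: [0.6415, -0.1991, 0.1332]
tcp_rot: [3.139, -0.001, 0.12]
wrist_force: [0.5, -6.0, -3.8]
opening: 0.229
grip_force: 30.0
```

Request:
move_arm([
  [0, -0.114, 0, -0.043, 0, 0, 0],
  [0, -0.118, 0, -0.031, 0, 0, 0],
  [0, -0.12, 0, -0.019, 0, 0, 0],
  [0, 0, 0, 0, 0, 0, 0],
  [0, 0, 0, 0, 0, 0, 0],
])

```text
time_s: 36.45
tcp_pos: [0.6165, -0.2022, 0.1405]
tcp_rot: [3.139, -0.002, 0.121]
wrist_force: [1.2, -7.5, -0.9]
opening: 0.227
grip_force: 30.0
```

```bash
python3 -c "
from h import *
st()"
```

```text
36.45 tcp [ 0.6165 -0.2022  0.1405] rot [ 3.139e+00 -2.000e-03  1.210e-01] F [ 1.2 -7.5 -0.9] op 0.227 gf 29.999751965515316 J [ 10.9 -98.5 140.5]
```

Request:
move_arm([
  [0, -0.06, 0, 0, 0, 0, 0],
  [0, -0.06, 0, 0, 0, 0, 0],
  [0, 0, 0, 0, 0, 0, 0],
  [0, 0, 0, 0, 0, 0, 0],
])

```text
time_s: 36.78
tcp_pos: [0.6094, -0.2031, 0.1412]
tcp_rot: [3.138, -0.006, 0.121]
wrist_force: [4.1, -5.9, -1.2]
opening: 0.229
grip_force: 30.0
```

Request:
move_arm([
  [0, -0.03, 0, 0, 0, 0, 0],
  [0, 0, 0, 0, 0, 0, 0],
  [0, 0, 0, 0, 0, 0, 0],
])

```text
time_s: 37.03
tcp_pos: [0.6077, -0.2033, 0.1412]
tcp_rot: [3.138, -0.007, 0.121]
wrist_force: [4.6, -6.3, -2.1]
opening: 0.231
grip_force: 30.0
```

```bash
python3 -c "
from h import *
st()"
```

```text
37.03 tcp [ 0.6077 -0.2033  0.1412] rot [ 3.138 -0.007  0.121] F [ 4.6 -6.3 -2.1] op 0.231 gf 29.999613391701132 J [  2.  -98.5 141.2]
```

Request:
move_arm([
  [0, -0.03, 0, 0, 0, 0, 0],
  [0, 0, 0, 0, 0, 0, 0],
  [0, 0, 0, 0, 0, 0, 0],
])

```text
time_s: 37.28
tcp_pos: [0.6056, -0.2035, 0.1413]
tcp_rot: [3.138, -0.007, 0.121]
wrist_force: [5.5, -6.7, -1.4]
opening: 0.227
grip_force: 30.0
```

Request:
move_arm([
  [0, -0.03, 0, 0, 0, 0, 0],
  [0, 0, 0, 0, 0, 0, 0],
  [0, 0, 0, 0, 0, 0, 0],
])

```text
time_s: 37.53
tcp_pos: [0.6047, -0.2036, 0.1413]
tcp_rot: [3.137, -0.01, 0.121]
wrist_force: [8.3, -5.6, -5.8]
opening: 0.229
grip_force: 30.0
```

```bash
python3 -c "
from h import *
st()"
```

```text
37.53 tcp [ 0.6047 -0.2036  0.1413] rot [ 3.137 -0.01   0.121] F [ 8.3 -5.6 -5.8] op 0.229 gf 29.99910105485469 J [ -1.  -98.4 141.3]
```

Request:
move_arm([
  [0, -0.02, 0, 0, 0, 0, 0],
  [0, 0, 0.05, 0, 0, 0, 0],
  [0, 0, 0.1, 0, 0, 0, 0],
  [0, 0, 0.1, 0, 0, 0, 0],
  [0, 0, 0.1, 0, 0, 0, 0],
])

```text
time_s: 37.95
tcp_pos: [0.6073, -0.2242, 0.1413]
tcp_rot: [-3.139, -0.011, 0.125]
wrist_force: [7.7, 3.1, -2.9]
opening: 0.226
grip_force: 30.0
```

Request:
move_arm([
  [0, 0, 0.1, 0, 0, 0, 0],
  [0, 0, 0.1, 0, 0, 0, 0],
  [0, 0, 0.1, 0, 0, 0, 0],
  [0, 0, 0.1, 0, 0, 0, 0],
  [0, 0, 0, 0, 0, 0, 0],
])

```text
time_s: 38.37
tcp_pos: [0.6113, -0.2563, 0.1413]
tcp_rot: [-3.141, -0.012, 0.123]
wrist_force: [9.2, 0.7, -3.2]
opening: 0.228
grip_force: 30.0
```

```bash
python3 -c "
from h import *
st()"
```

```text
38.37 tcp [ 0.6113 -0.2563  0.1413] rot [-3.141 -0.012  0.123] F [ 9.2  0.7 -3.2] op 0.228 gf 29.999301005154848 J [  -0.9 -151.5  141.3]
```

Request:
move_arm([
  [0, 0, 0.06, 0, 0, 0, 0],
  [0, 0, 0.06, 0, 0, 0, 0],
  [0, 0, 0.04, 0, 0, 0, 0],
  [0, 0, 0, 0, 0, 0, 0],
  [0, 0, 0, 0, 0, 0, 0],
])

```text
time_s: 38.78
tcp_pos: [0.6126, -0.2669, 0.1413]
tcp_rot: [-3.141, -0.011, 0.124]
wrist_force: [9.2, 1.2, -3.0]
opening: 0.233
grip_force: 30.0
```

Request:
move_arm([
  [0, 0, 0.03, 0, 0, 0, 0],
  [0, 0, 0.03, 0, 0, 0, 0],
  [0, 0, 0, 0, 0, 0, 0],
  [0, 0, 0, 0, 0, 0, 0],
])

```text
time_s: 39.12
tcp_pos: [0.6131, -0.2709, 0.1413]
tcp_rot: [-3.14, -0.011, 0.124]
wrist_force: [7.8, 1.6, -2.7]
opening: 0.23
grip_force: 30.0
```

Request:
move_arm([
  [0, 0, 0.03, 0, 0, 0, 0],
  [0, 0, 0, 0, 0, 0, 0],
  [0, 0, 0, 0, 0, 0, 0],
])

```text
time_s: 39.37
tcp_pos: [0.6134, -0.273, 0.1413]
tcp_rot: [-3.14, -0.011, 0.124]
wrist_force: [8.7, 1.6, -2.7]
opening: 0.225
grip_force: 30.0
```

```bash
python3 -c "
from h import *
st()"
```

```text
39.37 tcp [ 0.6134 -0.273   0.1413] rot [-3.14  -0.011  0.124] F [ 8.7  1.6 -2.7] op 0.225 gf 29.999493397772312 J [  -0.8 -168.3  141.3]
```

Request:
move_arm([
  [0, 0, 0.03, 0, 0, 0, 0],
  [0, 0, 0, 0, 0, 0, 0],
  [0, 0, 0, 0, 0, 0, 0],
])

```text
time_s: 39.62
tcp_pos: [0.6137, -0.2752, 0.1413]
tcp_rot: [-3.14, -0.011, 0.124]
wrist_force: [8.3, 2.3, -3.1]
opening: 0.227
grip_force: 30.0
```

Request:
move_arm([
  [0, 0, 0.03, 0, 0, 0, 0],
  [0, 0, 0, 0, 0, 0, 0],
  [0, 0, 0, 0, 0, 0, 0],
])

```text
time_s: 39.87
tcp_pos: [0.6139, -0.2766, 0.1413]
tcp_rot: [-3.139, -0.011, 0.125]
wrist_force: [8.4, 2.5, -1.7]
opening: 0.228
grip_force: 30.0
```

```bash
python3 -c "
from h import *
st()"
```

```text
39.87 tcp [ 0.6139 -0.2766  0.1413] rot [-3.139 -0.011  0.125] F [ 8.4  2.5 -1.7] op 0.228 gf 29.999512669164687 J [  -0.8 -172.   141.3]
```

Request:
move_arm([
  [0, 0, 0.03, 0, 0, 0, 0],
  [0, 0, 0, 0, 0, 0, 0],
  [0, 0, 0, 0, 0, 0, 0],
])

```text
time_s: 40.12
tcp_pos: [0.6139, -0.2768, 0.1413]
tcp_rot: [-3.136, -0.01, 0.126]
wrist_force: [6.6, 6.3, 0.9]
opening: 0.229
grip_force: 30.0
```

Request:
move_arm([
  [0, 0, 0.03, 0, 0, 0, 0],
  [0, 0, 0, 0, 0, 0, 0],
  [0, 0, 0, 0, 0, 0, 0],
])

```text
time_s: 40.37
tcp_pos: [0.614, -0.277, 0.1412]
tcp_rot: [-3.133, -0.009, 0.127]
wrist_force: [4.6, 10.1, 1.8]
opening: 0.227
grip_force: 30.0
```

```bash
python3 -c "
from h import *
st()"
```

```text
40.37 tcp [ 0.614  -0.277   0.1412] rot [-3.133 -0.009  0.127] F [ 4.6 10.1  1.8] op 0.227 gf 29.999705658992752 J [  -0.7 -172.4  141.2]
```

Request:
move_arm([
  [0, 0.02, -0.05, 0, 0, 0, 0],
  [0, 0, 0, 0, 0, 0, 0],
  [0.6, 0, 0, 0, 0, 0, 0],
  [0.6, 0, 0, 0, 0, 0, 0],
  [0.6, 0, 0, 0, 0, 0, 0],
])

```text
time_s: 40.78
tcp_pos: [0.6093, -0.282, 0.1398]
tcp_rot: [-3.141, 0.002, 0.121]
wrist_force: [0.3, -0.1, 0.7]
opening: 0.376
grip_force: 0.0
```

Request:
move_arm([
  [0.6, 0, 0, 0, 0, 0, 0],
  [0.6, 0, 0, 0, 0, 0, 0],
  [0.6, 0, 0, -0.1, 0, 0, 0],
  [0.6, 0, 0, -0.3, 0, 0, 0],
  [0.6, 0, 0, -0.5, 0, 0, 0],
])

```text
time_s: 41.2
tcp_pos: [0.6073, -0.2814, 0.2045]
tcp_rot: [-3.137, 0.008, 0.121]
wrist_force: [0.5, 0.2, 0.2]
opening: 0.593
grip_force: 0.0
```

Request:
move_arm([
  [0.6, 0, 0, -0.5, 0, 0, 0],
  [0.6, -0.4, 0, -0.3, 0, 0, 0],
  [0.6, -0.5, 0, 0, 0, 0, 0],
  [0.6, -0.5, 0, 0, 0, 0, 0],
  [0.6, 0, 0, 0, 0, 0, 0],
])

```text
time_s: 41.62
tcp_pos: [0.4979, -0.2975, 0.2684]
tcp_rot: [3.14, 0.006, 0.114]
wrist_force: [-0.4, -0.6, -0.0]
opening: 0.603
grip_force: 0.0
```

Run:
```python
from h import *
st(); shot("wrist","w12"); shot("top","t12"); shot("side","s12")
im,P=cloud("w12"); hsv=cv2.cvtColor(im,cv2.COLOR_BGR2HSV)
m=((hsv[...,0]<8)|(hsv[...,0]>172))&(hsv[...,1]>170)&(hsv[...,2]>80)
j=R.from_euler('z',-PHI).apply((P[m]-O))*1000; j=j[(abs(j[:,0])<60)&(abs(j[:,1]+170)<40)&(j[:,2]>60)]
for lo in range(70,160,15):
    k=j[(j[:,2]>lo)&(j[:,2]<lo+15)]
    if len(k): print(lo,len(k),k.mean(0).round(1))
t=cv2.imread("pics/t12.png")[110:310,150:490]; s=cv2.imread("pics/s12.png")[120:260,210:410]
cv2.imwrite("pics/c12.png",np.vstack([np.hstack([cv2.resize(im,(400,250)),cv2.resize(s,(357,250))]),cv2.resize(t,(757,345))[:, :757]]))
```

```text
41.62 tcp [ 0.4979 -0.2975  0.2684] rot [3.14  0.006 0.114] F [-0.4 -0.6 -0. ] op 0.603 gf 0.0 J [-118.4 -178.6  268.4]
85 8 [  -8.1 -172.8   97. ]
100 29 [  -8.1 -171.9  108.4]
115 32 [  -8.1 -172.   123.3]
130 67 [  -7.1 -172.9  140.2]
145 370 [  -0.6 -170.9  148.1]
```

View pics/c12.png

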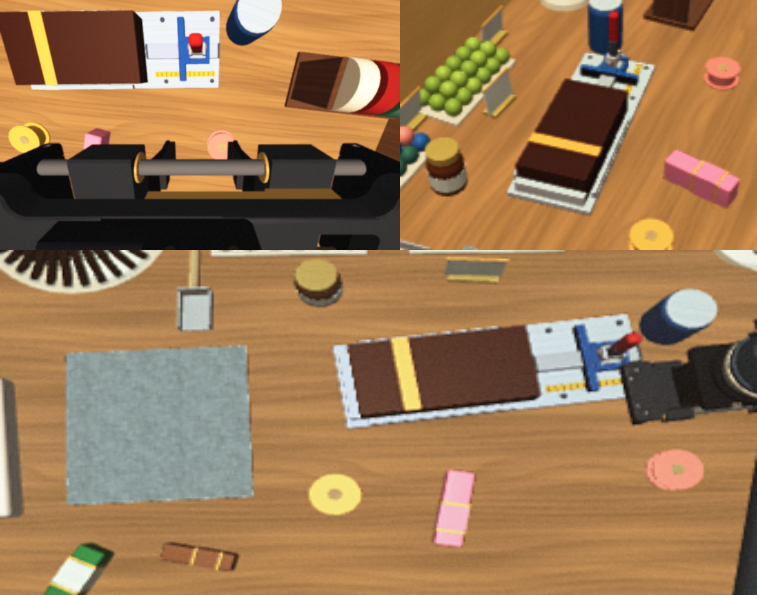

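```bash
python3 -c "
from station import finish_job
print(finish_job())"
```

```text
the job is handed in; nothing more can be done
None
```

I finished the job in the order you asked and handed it in after about 42 s of robot time. Both bars (blue and green, the only ones present) lie flat in the shut box, the lever is upright, the fence is right back and nothing else looks moved. One possible problem is a brief 42.6 N wrist-force spike as the held green bar met the box floor; it was on the bar, and the robot's body wasn't seen pressing on anything.

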